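# Pack boxed soap and roll the carton into the pick-up bay

### The arm

A 6-joint arm with a two-finger parallel gripper is mounted at the origin on the work surface. World frame = base frame: x ahead of the robot, y to its left, z up, the work surface at z = 0. Lengths are in m, angles in rad, forces in N, time in s.
With the tool pointing down it reaches from about 0.3 to 1 m from the base axis. Payload 5.1 kg.
Tool frame: the origin (TCP) lies at the very end of the fingers, on their centre line; the grasp point (between the pads) lies 19 mm behind it; z points along the fingers, y is the line along which they close (so a half turn about z gives the same grasp; the last joint's range is limited). The gripper opens to 95 mm and grips with 3 to 60 N. Pads are 20 mm wide; open, the fingers measure 119 mm over their backs; the gripper's body (75 mm by 180 mm) begins 59 mm behind the grasp point.
Start: joints at [1.032, 0.124, 1.65, -0, 1.367, -0.083], TCP at [0.286, 0.584, 0.215] pointing down, gripper open.
Joint ranges: [-2.61, 2.61], [-1.02, 2.33], [0.03, 2.71], [-1.35, 4.49], [0.32, 2.68], [-2.91, 2.91]. Speed limits (rad/s): [2.57, 2.57, 3.14, 3.14, 3.14, 3.14].

### API

Orientations are given as a unit quaternion [w, x, y, z].
In Python, from station import * gives the robot as it stands.
- The arm moves only by the tool servo_tool, never from a script. Its argument "series" is a list of rows, each an object of numbers: "dx", "dy", "dz": the shift along the tool's x, y, z in mm; "spin": the turn about the tool's z in degrees; "claw": the opening, from 0 (shut) to 1 (fully open). In form: [{"dx": .., "dy": .., "dz": .., "spin": .., "claw": ..}, ...]. A call has 1 to 5 rows; each row is the pose to reach, as a shift and turn from the pose commanded when the call began, along the tool's axes at that moment; what a row does not reach only later rows make up. A row lasts 1/8 s, in which the tool goes at most 62.5 mm and 10.7 degrees, less where a joint would pass 70% of its speed; a pose out of reach is approached as far as the arm can. A call with a gripper value outside its range is refused whole. The fingers move at their own pace and stop on an object; "grip_force" is the grip in N (left out, the last holds). Time passes only in rows, so rows that repeat a pose let the fingers close. It gives the time, the measured TCP pose, the force, the opening and the grip force at its end, in the units of the state.
- read_state(): the state, without advancing time (a new reading comes with each control period).
- camera(name): name is "scene" or "top" or "wrist"; returns a dict with "image" (400x640x3 uint8, red, green, blue), "z_map" (400x640 float32, m along the optical axis (not along the pixel's ray), 0 where there is no reading), "K" (3x3 intrinsics, pixels), "k1" (the pictures are not rectified: a ray, as slopes to the right and down, at radius r is drawn at 1 + k1 r^2 times it, then the intrinsics apply), "rvec" (rotation vector, rad) and "tvec" (3), from world to camera coordinates, as OpenCV has them; the wrist camera has in their place "hand_eye" (4x4, takes a point from camera to tool coordinates, whose origin is the TCP and whose axes are the flange's). Camera axes: x right, y down, z forward; pixel columns grow to the right and rows downward; lengths in m; the calibration is good to about 2 mm. A picture is of the moment at which its call begins: read the wrist's pose just before it.
- job_done(): hands the job in; it is judged then, once.
Trained networks look in the newest picture that a camera, given by its name, has taken for a name from the list of things; names that differ only in an ending like _2 or _b are one class to them, and where a whole thing is asked for, a point or a joint stands for the part that bears it (a point fixed in the world has none). Each returns a list of dicts, best first, with "score" (0 to 1); they miss things now and then, are a little off and sometimes report something else, mostly with a low value. They report only what shows in the picture. A call takes as long as a camera call. They do not tell look-alikes from the thing itself.
- look_for(target, camera): "location" ([x, y, z] in m, in the coordinates of the camera as it stood for that picture, good to about 4 mm: the middle of the surface that is visible of it).
- regions_of(target, camera): "region" (400x640 bool, what is visible of it).
The state is a dict: "time": time; "joints": joint angles; "joint_vel": joint speeds; "tau": joint torques, N m; "ee_pos": TCP position; "tool_rot": TCP orientation; "ft_force": force on the tool from outside, world axes, zero at the start; "ft_torque": the same for the moment, N m; "gripper_width": finger opening in m; "gripper_force": force on a finger pad.
Only numpy, scipy, OpenCV 4.12 (cv2) and the standard library are available. Lean on these libraries where they do the work, as an engineer would, in place of code of your own. Each camera call takes 0.05 s, during which the arm holds its last target. There are 200 camera calls.

### The job

Pack this order and send it off: while the track's sprung leaf is still standing up as a stop, put every small boxed soap bar that stands on the counter into the open carton on the rollers; only then press the leaf down until it catches and stays level, and push the carton along the rollers and over the leaf until it is fully home against the end plate of the bay. Last, squeeze the trigger of the scanner by the bay all the way and let it go again. Push the carton without lifting or tipping it, and leave the other things on the counter where they are.

Things in the scene. Friction and masses are not known exactly. Their poses are not given: they have to be found in the camera images.
- track: Fixed roller track on the counter, 200 x 736 mm: infeed, sprung leaf, bay. Origin on the counter, mid-width; x across (away from the robot), y along it, the way to push (to the robot's left), z up. Passive steel rollers, 24 mm thick, tops 65 mm above the counter. Infeed y -360 to -12 mm, guide rails 176 mm apart, tops 90 mm up; end lip at y -364, 72 mm high. Cartons roll and coast easily.
- leaf_edge (a point): Middle of the top of the ribbed dark press plate (170 mm across, 30 mm along the track) at the leaf's free edge: press here. 113 mm from the hinge. Raised it is 144 mm above the counter, 68 mm to the infeed side of the hinge; down, 62 mm above the counter, 113 mm to that side. Turns with the leaf.
- leaf_hinge (a point): Middle of the leaf's hinge axis: track y = 122 mm, 53 mm above the counter, at the bay end of the leaf (the leaf fills y -6 to 122 when down). The axis runs along the track's x. Fixed.
- leaf (a joint): Angle of the sprung leaf: 0 = up, slanting up 49 degrees toward the infeed, where it stops a carton (which cannot push it down); grows as pressed; 0.85 = level with the rollers; end stop at 0.88. A spring resists with about 10 N at the plate; pressed to 0.86 a sprung pawl snaps over it and holds it at about 0.85 when let go. Let go earlier, it springs up.
- bay_home (a point): Where the middle of the carton's underside is when fully home in the bay, its front against the end plate: track x 0, y 248, z 65 mm. Axes as the track's. The bay: track y 135 to 360 mm, steel cheeks 180 mm apart, 100 mm high, flared mouth, end plate face at y 360, 135 mm high. Its rollers turn a little more stiffly. Fixed.
- carton: Open cardboard carton on the infeed rollers: 164 (x) by 224 (y, along the track) by 80 mm high, walls and floor 4 mm, about 0.22 kg, label on its +x side. Origin at the middle of its underside; axes as the track's within a few degrees. Inside 156 x 216 mm: room for two rows of three soap boxes, their 66 mm side along x.
- soap1: Small boxed soap bar, pale grey-green card with a darker band, 36 x 66 x 54 mm (x, y, z), about 0.12 kg, on the counter in a row beyond the track, on its 36 x 66 mm base. Origin at its centre. Three to five of the five are present; all are alike.
- soap2: Small boxed soap bar, pale grey-green card with a darker band, 36 x 66 x 54 mm (x, y, z), about 0.12 kg, on the counter in a row beyond the track, on its 36 x 66 mm base. Origin at its centre. Three to five of the five are present; all are alike.
- soap3: Small boxed soap bar, pale grey-green card with a darker band, 36 x 66 x 54 mm (x, y, z), about 0.12 kg, on the counter in a row beyond the track, on its 36 x 66 mm base. Origin at its centre. Three to five of the five are present; all are alike.
- soap4: Small boxed soap bar, pale grey-green card with a darker band, 36 x 66 x 54 mm (x, y, z), about 0.12 kg, on the counter in a row beyond the track, on its 36 x 66 mm base. Origin at its centre. Three to five of the five are present; all are alike.
- soap5: Small boxed soap bar, pale grey-green card with a darker band, 36 x 66 x 54 mm (x, y, z), about 0.12 kg, on the counter in a row beyond the track, on its 36 x 66 mm base. Origin at its centre. Three to five of the five are present; all are alike.
- scanner_grip (a point): Where to squeeze the black hand scanner, held on its side in a fixed stand beyond the bay. Its level grip is 100 mm long, 28 mm thick, axis 105 mm above the counter. The point is mid-way between the trigger's front and the grip's back (44 mm over both). x: trigger to back, the way to close, from above; y: along the grip to the head (38 mm off, 72 mm high, centred on the axis); z up.
- trigger (a joint): Angle of the scanner's grey sprung trigger, a flap on the bay side of the grip, 56 mm long, 17 mm high, hinged next to the head 38 mm from the grasp point: 0 = released, grows as squeezed, 0.2 = fully squeezed (7 mm of travel at the grasp point, 2.5 to 6 N). Springs back when let go.
- vase: Black flower vase, 74 mm wide, 160 mm high with its flowers; leave alone. Origin under its middle.
- mug: White mug, 76 mm wide, 90 mm high; leave alone. Origin under its middle.
- softener: Pale softener bottle, 68 mm wide, 190 mm high; leave alone. Origin under its middle.
- tape: Roll of packing tape lying flat, 84 mm wide, 45 mm high; leave alone. Origin under its middle.
- jar: Glass jar with wooden lid, 72 mm wide, 90 mm high; leave alone. Origin under its middle.
- terminal: Black card terminal lying flat, 160 x 75 x 34 mm; leave alone. Origin under its middle.
Not all that is in view belongs to the job. What is shaped like the soap4 but turquoise is not meant.

How it is judged:
On the way, in this order (a step that is already met when the one before it is completed fails the run):
1. every soap box that is present is in the carton, and the leaf still stands up (x of soap1 in the frame of carton between -0.082 and 0.082 m and y of soap1 in the frame of carton between -0.112 and 0.112 m and z of soap1 in the frame of carton between 0 and 0.08 m and x of soap2 in the frame of carton between -0.082 and 0.082 m and y of soap2 in the frame of carton between -0.112 and 0.112 m and z of soap2 in the frame of carton between 0 and 0.08 m and x of soap3 in the frame of carton between -0.082 and 0.082 m and y of soap3 in the frame of carton between -0.112 and 0.112 m and z of soap3 in the frame of carton between 0 and 0.08 m and x of soap4 in the frame of carton between -0.082 and 0.082 m and y of soap4 in the frame of carton between -0.112 and 0.112 m and z of soap4 in the frame of carton between 0 and 0.08 m and x of soap5 in the frame of carton between -0.082 and 0.082 m and y of soap5 in the frame of carton between -0.112 and 0.112 m and z of soap5 in the frame of carton between 0 and 0.08 m and value of joint leaf below 0.4 rad), for 0.2 s.
2. the leaf is pressed down and held level by its detent (value of joint leaf above 0.8 rad), for 0.3 s.
3. the carton is home in the bay with its soap boxes (y of carton in the frame of bay_home between -0.01 and 0.01 m and x of carton in the frame of bay_home between -0.02 and 0.02 m and z of carton in the frame of bay_home between -0.008 and 0.008 m and x of soap1 in the frame of carton between -0.082 and 0.082 m and y of soap1 in the frame of carton between -0.112 and 0.112 m and z of soap1 in the frame of carton between 0 and 0.08 m and x of soap2 in the frame of carton between -0.082 and 0.082 m and y of soap2 in the frame of carton between -0.112 and 0.112 m and z of soap2 in the frame of carton between 0 and 0.08 m and x of soap3 in the frame of carton between -0.082 and 0.082 m and y of soap3 in the frame of carton between -0.112 and 0.112 m and z of soap3 in the frame of carton between 0 and 0.08 m and x of soap4 in the frame of carton between -0.082 and 0.082 m and y of soap4 in the frame of carton between -0.112 and 0.112 m and z of soap4 in the frame of carton between 0 and 0.08 m and x of soap5 in the frame of carton between -0.082 and 0.082 m and y of soap5 in the frame of carton between -0.112 and 0.112 m and z of soap5 in the frame of carton between 0 and 0.08 m and linear speed of carton below 0.02 m/s), for 0.3 s.
4. the scanner's trigger is squeezed (value of joint trigger above 0.16 rad), for 0.1 s.
At the end, for the whole second after the job is handed in: Every soap box present is inside the carton (its centre within the walls and below the rim); the carton stands on the bay rollers within 10 mm of fully home; the leaf is down (joint above 0.80); the trigger is released (below 0.04); carton and boxes are at rest (all of step 3 and value of joint leaf above 0.8 rad and value of joint trigger below 0.04 rad and linear speed of each of soap1, soap2, soap3, soap4, soap5 below 0.03 m/s); the robot touches nothing.
It fails at once if the carton was lifted or tipped (z of carton in the frame of track above 0.095 m or angle between carton's own z axis and vertical above 0.25 rad).
It fails at once if one of the other things on the counter was moved or knocked over (distance of any of vase, mug, softener, tape, jar, terminal from where it was at the start of the episode above 0.05 m or angle between any of vase, mug, softener, tape, jar, terminal's own z axis and vertical above 0.4 rad).
Of soap1, soap2, soap3, soap4, soap5 only 3 to 5 are there at a start; the rules pass over those that are not, and their reading is None.
At some moment in a run one of soap1, soap2, soap3, soap4, soap5 may be knocked a few centimetres aside while the robot is not near it.
Once in a run the grip may slacken for a moment while it holds something.
It also fails if it takes over 210 s, if anything falls off the work surface, if the arm or the gripper's body presses on something with over 40 N, if the wrist force passes 120 N, or if a joint passes its speed limit or range.

## Working session

There is one attempt and no reset: what is moved stays moved. The work goes in short steps, Python scripts to look and compute and a tool call to move; the robot and the scene stay as the last step left them, time stands still between calls to the robot, and variables do not carry over. Pictures are saved under pics/ and viewed, at most 14 in all, crops included, and the job is handed in when it is done.

Besides the shell and the picture viewer there is one more tool, called after "Emit:" by a JSON object that holds its "name" and its "arguments", one argument or row to a line. servo_tool: Moves the arm, as the interface text tells. Its arguments: {"type":"object","properties":{"series":{"type":"array"},"grip_force":{"type":"number"}},"required":["series"]}

```bash
ls; mkdir -p pics; cat > h.py <<'E'
from station import *
import numpy as np, cv2
from scipy.spatial.transform import Rotation as R
def tool():
    s=read_state(); q=s['tool_rot']; return np.array(s['ee_pos']),R.from_quat([q[1],q[2],q[3],q[0]])
def pose(c,name):
    if name=='wrist':
        p,r=tool(); T=np.eye(4);T[:3,:3]=r.as_matrix();T[:3,3]=p
        return T@np.array(c['hand_eye'])
    T=np.eye(4);T[:3,:3]=cv2.Rodrigues(np.array(c['rvec'],float))[0];T[:3,3]=np.ravel(c['tvec']);return np.linalg.inv(T)
def snap(name,fn=None):
    T0=pose({'hand_eye':np.eye(4)},'wrist'); c=camera(name)
    T=T0@np.array(c['hand_eye']) if name=='wrist' else pose(c,name)
    c['T']=T
    if fn: cv2.imwrite('pics/'+fn,c['image'][:,:,::-1])
    return c
def cloud(c):
    K=np.array(c['K'],float);v,u=np.mgrid[0:400,0:640].astype(float)
    d=cv2.undistortPoints(np.stack([u,v],-1).reshape(-1,1,2),K,np.array([c['k1'],0,0,0],float)).reshape(400,640,2)
    z=c['z_map'];P=np.dstack([d[...,0]*z,d[...,1]*z,z])
    W=P@c['T'][:3,:3].T+c['T'][:3,3];W[z==0]=np.nan;return W
def look(t,name,c):
    return [(round(o['score'],2),np.round(c['T'][:3,:3]@o['location']+c['T'][:3,3],3).tolist()) for o in look_for(t,name)]
E
python3 - <<'E'
from h import *
s=read_state();print(s)
for n in('scene','top'):
    c=snap(n,n+'0.png');np.savez(n+'0.npz',W=cloud(c),im=c['image'])
    print(n,c['T'][:3].round(3).tolist())
    for t in('soap1','carton','leaf_edge','track','scanner_grip','trigger','vase','mug','softener','tape','jar','terminal'):print(t,look(t,n,c))
E
```

```text
pics
{'time': 0.0, 'joints': array([ 1.03240152e+00,  1.24518022e-01,  1.65163623e+00, -4.78255574e-05,
        1.36749689e+00, -8.25905590e-02]), 'joint_vel': array([-1.82128685e-03, -1.38869150e-03, -7.11786726e-05, -1.11408208e-03,
       -1.00798110e-03,  7.84938836e-04]), 'tau': array([-8.48294985e-05, -4.17586434e+01, -3.59932315e+01,  7.75779784e-02,
        4.89065540e-02, -1.51317336e-04]), 'ee_pos': array([0.28582944, 0.58308201, 0.21340102]), 'tool_rot': array([-2.92166917e-04,  2.25929545e-01,  9.74143101e-01, -9.87182674e-04]), 'ft_force': array([-0.56231818, -0.09666375,  0.15374342]), 'ft_torque': array([-0.01504529,  0.00091714,  0.04320315]), 'gripper_force': 0.0, 'gripper_width': 0.0950447142846438}
scene [[0.037, 0.564, -0.825, 1.519], [0.999, -0.035, 0.02, -0.009], [-0.017, -0.825, -0.565, 0.735]]
soap1 [(0.76, [0.658, -0.303, 0.04]), (0.65, [0.653, -0.038, 0.043]), (0.6, [0.498, 0.086, 0.118]), (0.6, [0.534, 0.108, 0.069]), (0.55, [0.665, -0.207, 0.044])]
carton [(0.95, [0.422, -0.173, 0.112])]
leaf_edge [(0.63, [0.673, 0.475, 0.087]), (0.59, [0.5, 0.089, 0.116])
[... 415 characters left out ...]
, 0.024], [0.017, -0.126, -0.992, 1.354]]
soap1 [(0.72, [0.637, -0.301, 0.052]), (0.69, [0.721, -0.391, 0.057]), (0.6, [0.639, -0.04, 0.056]), (0.53, [0.649, -0.209, 0.059])]
carton [(0.88, [0.476, -0.176, 0.07]), (0.63, [0.468, 0.083, 0.122])]
leaf_edge [(0.93, [0.469, 0.083, 0.121])]
track [(0.83, [0.469, 0.167, 0.065]), (0.59, [0.397, 0.472, 0.03])]
scanner_grip [(0.59, [0.655, 0.267, 0.12])]
trigger [(0.69, [0.638, -0.039, 0.053]), (0.48, [0.647, 0.233, 0.117])]
vase [(0.72, [0.652, 0.466, 0.136])]
mug [(0.61, [0.794, 0.053, 0.038])]
softener [(0.78, [0.756, -0.089, 0.129])]
tape [(0.62, [0.772, -0.222, 0.044])]
jar [(0.96, [0.585, -0.441, 0.094])]
terminal [(0.61, [0.401, 0.474, 0.03])]
```

```bash
sleep 0
```

```text
(no output)
```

View pics/top0.png

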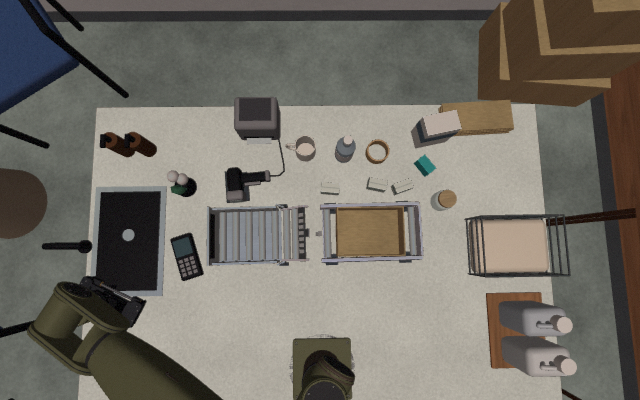

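View pics/scene0.png

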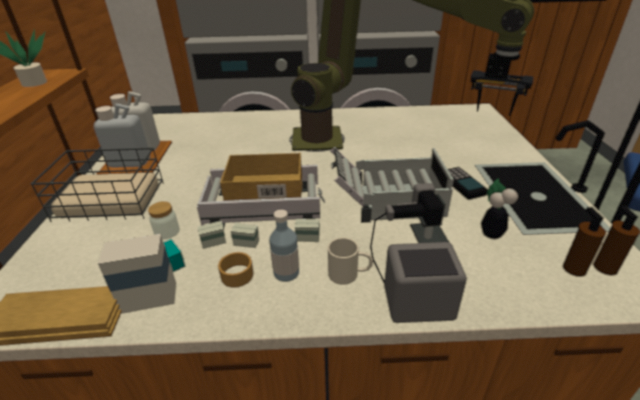

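The top view shows three grey-green soaps at (330,188), (377,184) and (402,186), and a turquoise decoy at (425,165). The carton is at (371,232), the leaf plate at (301,233) and the scanner at (247,180). The scene view confirms the same three soaps. Next I'll measure their poses.

```bash
python3 - <<'E'
from h import *
d=np.load('top0.npz');W=d['W'];im=d['im'];X,Y,Z=W[...,0],W[...,1],W[...,2]
def rect(m,n,mn=15):
    k,l=cv2.connectedComponents(m.astype(np.uint8))
    for i in range(1,k):
        p=W[l==i]
        if len(p)<mn:continue
        r=cv2.minAreaRect((p[:,:2]*1000).astype(np.float32));v,u=np.where(l==i)
        print(n,len(p),'uv',int(u.mean()),int(v.mean()),'c',np.round(r[0],1),'sz',np.round(r[1],1),'ang',round(r[2],1),'z',np.round(np.median(p[:,2]),3), im[l==i].mean(0).astype(int))
rect((Z>.042)&(Z<.068)&(X>.57)&(X<.75)&(Y<.05)&(Y>-.45),'soap')
rect((Z>.13)&(Z<.155)&(X>.3)&(X<.58)&(Y<0.0)&(Y>-.35),'rim')
rect((Z>.12)&(Z<.155)&(X>.3)&(X<.58)&(Y>0.03)&(Y<.2),'leaf')
rect((Z>.12)&(Z<.145)&(X>.3)&(X<.58)&(Y>0.3)&(Y<.45),'endplate')
rect((Z>.08)&(Z<.11)&(X>.3)&(X<.58)&(Y<.45),'rails',30)
rect((Z>.095)&(Z<.16)&(X>.6)&(X<.75)&(Y>0.15)&(Y<.4),'scan')
c=cv2.resize(im[120:215,180:450],None,fx=2.9,fy=2.9,interpolation=cv2.INTER_CUBIC)
cv2.imwrite('pics/crop0.png',c[:,:,::-1])
E
```

```text
soap 22 uv 343 158 c [744.1 -93.9] sz [43.5  8.7] ang 88.3 z 0.055 [84 77 74]
soap 25 uv 377 159 c [ 741.9 -221. ] sz [13.3 56.6] ang 2.5 z 0.046 [140 111  82]
soap 191 uv 425 164 c [ 720.8 -394.4] sz [66.4 37.5] ang 37.1 z 0.055 [ 49 115 111]
soap 197 uv 377 183 c [ 649.8 -212.1] sz [66.4 37.1] ang 77.8 z 0.055 [160 156 144]
soap 189 uv 402 185 c [ 642.3 -305.4] sz [36.1 66.7] ang 20.2 z 0.055 [162 158 146]
soap 196 uv 330 187 c [638.8 -40.2] sz [66.2 37.3] ang 85.2 z 0.055 [165 161 149]
soap 49 uv 436 197 c [ 599.2 -426.8] sz [19.2 57. ] ang 67.0 z 0.059 [125 125 118]
rim 366 uv 373 230 c [ 475.9 -167.4] sz [163.4 225. ] ang 0.0 z 0.146 [117  96  70]
leaf 384 uv 301 232 c [474.1  60.1] sz [182.8  47.9] ang 1.7 z 0.146 [88 84 82]
leaf 17 uv 295 244 c [434.5  83.9] sz [10.  36.2] ang 81.5 z 0.122 [133 136 137]
endplate 230 uv 208 235 c [468.3 370.3] sz [193.   11.6] ang 1.3 z 0.133 [89 90 91]
rails 91 uv 446 203 c [ 567.8 -449.8] sz [55.6 21.4] ang 88.5 z 0.092 [129 106  78]
rails 354 uv 368 204 c [ 570.8 -174.2] sz [ 12.7 344.3] ang 0.9 z 0.091 [145 141 147]
rails 504 uv 237 233 c [473.2 247.2] sz [201.1 245.1] ang 0.8 z 0.1 [ 98  99 102]
rails 227 uv 286 233 c [473.4 109.9] sz [181.9  33.2] ang 0.7 z 0.083 [131 130 129]
rails 53 uv 364 209 c [ 553.9 -155.9] sz [  1.7 183.8] ang 0.1 z 0.094 [73 55 38]
rails 89 uv 399 230 c [ 476.7 -275.5] sz [153.4   3.3] ang 0.4 z 0.096 [73 55 38]
rails 36 uv 616 212 c [  530.4 -1049.2] sz [16.4 20.3] ang 3.3 z 0.098 [33 19 13]
rails 120 uv 477 245 c [ 420.9 -540. ] sz [ 16.9 204.7] ang 87.1 z 0.104 [70 67 64]
rails 144 uv 556 244 c [ 420.2 -799.9] sz [199.6  53.9] ang 1.8 z 0.104 [54 55 54]
rails 360 uv 371 258 c [ 383.1 -177.8] sz [ 12.1 343.7] ang 0.8 z 0.091 [141 139 148]
scan 816 uv 243 179 c [649.9 236.9] sz [165.2  99.2] ang 88.8 z 0.128 [42 40 40]
```

View pics/crop0.png

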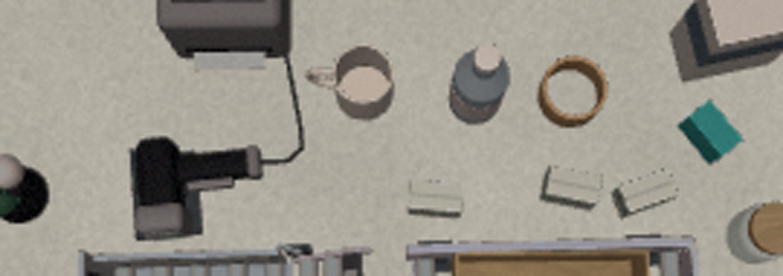

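```bash
cat >> h.py <<'E'
import json
def plan(wps,start=None,maxmm=60,maxdeg=10.5):
    """wps: (x,y,z mm, a deg = world angle of tool y, claw, [rows]); prints calls of <=5 rows in tool axes at call start (tool taken as vertical)"""
    if start is None:
        p,r=tool();ty=r.as_matrix()[:,1];start=[*(p*1000),np.degrees(np.arctan2(ty[1],ty[0]))]
        print('tilt',np.degrees(np.arccos(-r.as_matrix()[2,2])).round(2))
    cur=np.array(start,float);print('start',cur.round(1));rows=[]
    for w in wps:
        t=np.array(w[:4],float);n=max(1,int(np.ceil(np.linalg.norm((t-cur)[:3])/maxmm)),int(np.ceil(abs(t[3]-cur[3])/maxdeg)))
        if len(w)>5:n=max(n,w[5])
        for i in range(1,n+1):rows.append((cur+(t-cur)*i/n,w[4]))
        cur=t
    c=np.array(start,float)
    for k in range(0,len(rows),5):
        out=[]
        a=np.radians(c[3]);ty=np.array([np.cos(a),np.sin(a),0]);tz=np.array([0,0,-1.]);tx=np.cross(ty,tz)
        for p,cl in rows[k:k+5]:
            d=p[:3]-c[:3];o=dict(dx=round(float(d@tx)),dy=round(float(d@ty)),dz=round(float(d@tz)),spin=round(float(c[3]-p[3])),claw=cl);out.append(o)
        print(json.dumps(out))
        c=np.array([*(c[:3]+tx*o['dx']+ty*o['dy']+tz*o['dz']),c[3]-o['spin']])
    print('end',c.round(1),len(rows)/8,'s')
def rects(c,lo=.042,hi=.066,xr=(.57,.8),yr=(-.42,.1),mn=15):
    W=cloud(c);X,Y,Z=W[...,0],W[...,1],W[...,2]
    k,l=cv2.connectedComponents(((Z>lo)&(Z<hi)&(X>xr[0])&(X<xr[1])&(Y>yr[0])&(Y<yr[1])).astype(np.uint8));o=[]
    for i in range(1,k):
        p=W[l==i]
        if len(p)<mn:continue
        r=cv2.minAreaRect((p[:,:2]*1000).astype(np.float32));v,u=np.where(l==i)
        a=r[2]+(90 if r[1][1]>r[1][0] else 0)
        print(len(p),'uv',int(u.mean()),int(v.mean()),'c',np.round(r[0],1),'sz',np.round(sorted(r[1]),1),'long',round(a,1),'z',np.round(np.median(p[:,2]),3),c['image'][l==i].mean(0).astype(int))
E
python3 -c "
from h import *
plan([(380,300,250,20,.84),(610,-295,200,-69.8,.84)])"
```

```text
tilt 0.0
start [286.1 583.6 214.7  63.9]
[{"dx": -35, "dy": -36, "dz": -6, "spin": 7, "claw": 0.84}, {"dx": -70, "dy": -71, "dz": -12, "spin": 15, "claw": 0.84}, {"dx": -105, "dy": -107, "dz": -18, "spin": 22, "claw": 0.84}, {"dx": -139, "dy": -142, "dz": -24, "spin": 29, "claw": 0.84}, {"dx": -174, "dy": -178, "dz": -29, "spin": 37, "claw": 0.84}]
[{"dx": -49, "dy": -7, "dz": -6, "spin": 7, "claw": 0.84}, {"dx": -107, "dy": -13, "dz": -2, "spin": 15, "claw": 0.84}, {"dx": -165, "dy": -19, "dz": 3, "spin": 23, "claw": 0.84}, {"dx": -222, "dy": -25, "dz": 7, "spin": 31, "claw": 0.84}, {"dx": -280, "dy": -30, "dz": 12, "spin": 40, "claw": 0.84}]
[{"dx": -48, "dy": 32, "dz": 4, "spin": 8, "claw": 0.84}, {"dx": -96, "dy": 65, "dz": 9, "spin": 16, "claw": 0.84}, {"dx": -144, "dy": 98, "dz": 14, "spin": 24, "claw": 0.84}, {"dx": -192, "dy": 130, "dz": 18, "spin": 32, "claw": 0.84}, {"dx": -240, "dy": 163, "dz": 23, "spin": 40, "claw": 0.84}]
[{"dx": -16, "dy": 56, "dz": 4, "spin": 9, "claw": 0.84}, {"dx": -31, "dy": 112, "dz": 9, "spin": 17, "claw": 0.84}]
end [ 610.6 -295.   199.7  -70.1] 2.125 s
```

Emit:
{"name": "servo_tool", "arguments": {
  "series": [
    {"dx":-35,"dy":-36,"dz":-6,"spin":7,"claw":0.84},
    {"dx":-70,"dy":-71,"dz":-12,"spin":15,"claw":0.84},
    {"dx":-105,"dy":-107,"dz":-18,"spin":22,"claw":0.84},
    {"dx":-139,"dy":-142,"dz":-24,"spin":29,"claw":0.84},
    {"dx":-174,"dy":-178,"dz":-29,"spin":37,"claw":0.84}
  ]
}}

```text
time: 1.92
ee_pos: [0.3644, 0.3458, 0.2441]
tool_rot: [0.0, 0.525, 0.851, 0.0]
ft_force: [0.6, -0.6, -0.0]
gripper_width: 0.0796
gripper_force: 0.0
```

Emit:
{"name": "servo_tool", "arguments": {
  "series": [
    {"dx":-49,"dy":-7,"dz":-6,"spin":7,"claw":0.84},
    {"dx":-107,"dy":-13,"dz":-2,"spin":15,"claw":0.84},
    {"dx":-165,"dy":-19,"dz":3,"spin":23,"claw":0.84},
    {"dx":-222,"dy":-25,"dz":7,"spin":31,"claw":0.84},
    {"dx":-280,"dy":-30,"dz":12,"spin":40,"claw":0.84}
  ]
}}

```text
time: 2.55
ee_pos: [0.4643, 0.0821, 0.232]
tool_rot: [0.0, 0.785, 0.62, 0.001]
ft_force: [1.0, -0.4, 0.9]
gripper_width: 0.0798
gripper_force: 0.0
```

Emit:
{"name": "servo_tool", "arguments": {
  "series": [
    {"dx":-48,"dy":32,"dz":4,"spin":8,"claw":0.84},
    {"dx":-96,"dy":65,"dz":9,"spin":16,"claw":0.84},
    {"dx":-144,"dy":98,"dz":14,"spin":24,"claw":0.84},
    {"dx":-192,"dy":130,"dz":18,"spin":32,"claw":0.84},
    {"dx":-240,"dy":163,"dz":23,"spin":40,"claw":0.84}
  ]
}}

```text
time: 3.18
ee_pos: [0.5687, -0.1888, 0.2089]
tool_rot: [0.0, 0.949, 0.314, 0.0]
ft_force: [1.3, -0.3, 0.5]
gripper_width: 0.0795
gripper_force: 0.0
```

Emit:
{"name": "servo_tool", "arguments": {
  "series": [
    {"dx":-16,"dy":56,"dz":4,"spin":9,"claw":0.84},
    {"dx":-31,"dy":112,"dz":9,"spin":17,"claw":0.84},
    {"dx":-31,"dy":112,"dz":9,"spin":17,"claw":0.84}
  ]
}}

```text
time: 3.55
ee_pos: [0.6105, -0.2983, 0.1978]
tool_rot: [-0.001, 0.985, 0.171, -0.001]
ft_force: [-1.1, 0.4, -0.6]
gripper_width: 0.0801
gripper_force: 0.0
```

```bash
python3 -c "
from h import *
plan([(610,-295,200,-69.8,.84)])
c=snap('wrist','w1.png');print(c['T'][:3].round(3));rects(c)"
```

```text
tilt 0.12
start [ 610.5 -298.3  197.8  -70.3]
[{"dx": 1, "dy": -3, "dz": -2, "spin": -1, "claw": 0.84}]
end [ 610.5 -295.1  199.8  -69.3] 0.125 s
[[ 0.336 -0.915 -0.223  0.673]
 [-0.942 -0.327 -0.079 -0.277]
 [-0.001  0.236 -0.972  0.368]]
585 uv 298 12 c [ 746.2 -230.4] sz [18.6 67.8] long 109.6 z 0.045 [152 117  77]
410 uv 482 12 c [ 796.8 -383.6] sz [ 6.3 33.5] long 90.0 z 0.055 [90 84 76]
3345 uv 62 58 c [638.  -39.6] sz [37. 68.] long 84.3 z 0.054 [162 158 140]
3159 uv 456 102 c [ 720.2 -393.5] sz [37.4 66.9] long 37.4 z 0.054 [ 38 127 117]
3044 uv 244 108 c [ 649.8 -211.9] sz [37.  66.3] long 77.1 z 0.054 [188 184 163]
3781 uv 182 169 c [ 577.6 -174.4] sz [  5.4 348.5] long 90.9 z 0.049 [70 66 65]
2825 uv 337 151 c [ 641.3 -305.2] sz [36.4 66.3] long 109.4 z 0.054 [189 184 163]
119 uv 430 230 c [ 601.  -418.7] sz [ 3.6 10.6] long 164.9 z 0.055 [133 134 122]
```

View pics/w1.png

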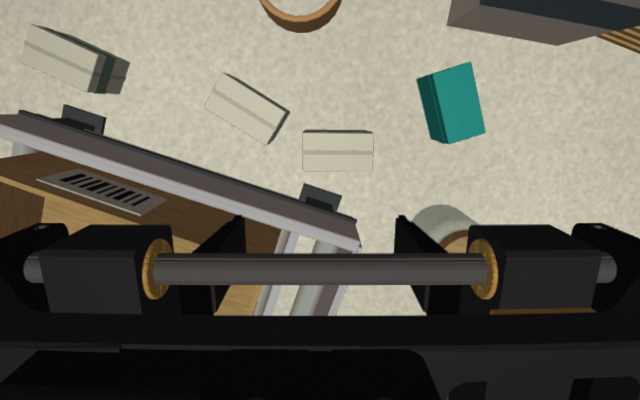

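The wrist view shows soaps at (337,151), (244,108) and (62,58), and turquoise at (450,102). These agree with the top-view poses. I'll descend on the soap at (641,-305).

```bash
python3 -c "
from h import *
plan([(641,-305,90,-70.6,.84,3),(641,-305,20,-70.6,.84,3),(641,-305,20,-70.6,.5,4)])"
```

```text
tilt 0.11
start [ 610.4 -296.4  198.4  -70.2]
[{"dx": 9, "dy": 6, "dz": 36, "spin": 0, "claw": 0.84}, {"dx": 17, "dy": 12, "dz": 72, "spin": 0, "claw": 0.84}, {"dx": 26, "dy": 18, "dz": 108, "spin": 0, "claw": 0.84}, {"dx": 26, "dy": 18, "dz": 132, "spin": 0, "claw": 0.84}, {"dx": 26, "dy": 18, "dz": 155, "spin": 0, "claw": 0.84}]
[{"dx": 0, "dy": 0, "dz": 23, "spin": 0, "claw": 0.84}, {"dx": 0, "dy": 0, "dz": 23, "spin": 0, "claw": 0.5}, {"dx": 0, "dy": 0, "dz": 23, "spin": 0, "claw": 0.5}, {"dx": 0, "dy": 0, "dz": 23, "spin": 0, "claw": 0.5}, {"dx": 0, "dy": 0, "dz": 23, "spin": 0, "claw": 0.5}]
end [ 640.9 -304.5   20.4  -70.2] 1.25 s
```

Emit:
{"name": "servo_tool", "arguments": {
  "series": [
    {"dx":9,"dy":6,"dz":36,"spin":0,"claw":0.84},
    {"dx":17,"dy":12,"dz":72,"spin":0,"claw":0.84},
    {"dx":26,"dy":18,"dz":108,"spin":0,"claw":0.84},
    {"dx":26,"dy":18,"dz":132,"spin":0,"claw":0.84},
    {"dx":26,"dy":18,"dz":155,"spin":0,"claw":0.84}
  ]
}}

```text
time: 4.22
ee_pos: [0.6412, -0.3023, 0.0443]
tool_rot: [0.0, 0.985, 0.173, 0.0]
ft_force: [-0.7, -0.5, -0.2]
gripper_width: 0.08
gripper_force: 0.0
```

Emit:
{"name": "servo_tool", "arguments": {
  "series": [
    {"dx":0,"dy":0,"dz":23,"spin":0,"claw":0.84},
    {"dx":0,"dy":0,"dz":23,"spin":0,"claw":0.5},
    {"dx":0,"dy":0,"dz":23,"spin":0,"claw":0.5},
    {"dx":0,"dy":0,"dz":23,"spin":0,"claw":0.5},
    {"dx":0,"dy":0,"dz":23,"spin":0,"claw":0.5}
  ],
  "grip_force": 25
}}

```text
time: 4.85
ee_pos: [0.6415, -0.3033, 0.0225]
tool_rot: [0.0, 0.985, 0.173, 0.0]
ft_force: [-0.1, 0.9, -1.9]
gripper_width: 0.0659
gripper_force: 25.0
```

```bash
python3 -c "
from h import *
plan([(641,-305,150,-70.6,.5,3),(620,-280,200,-50,.5,2),(477,-232,210,1,.5,5),(477,-232,210,1,.5,2)])
plan([(477,-232,100,1,.5),(477,-232,92,1,.5,2)],start=[477,-232,210,1])"
```

```text
tilt 0.06
start [ 641.5 -303.3   22.5  -70.1]
[{"dx": 0, "dy": 0, "dz": -43, "spin": 0, "claw": 0.5}, {"dx": -1, "dy": 1, "dz": -85, "spin": 0, "claw": 0.5}, {"dx": -1, "dy": 1, "dz": -128, "spin": 0, "claw": 0.5}, {"dx": -7, "dy": -14, "dz": -153, "spin": -10, "claw": 0.5}, {"dx": -12, "dy": -29, "dz": -178, "spin": -20, "claw": 0.5}]
[{"dx": -16, "dy": -26, "dz": -2, "spin": -10, "claw": 0.5}, {"dx": -32, "dy": -52, "dz": -4, "spin": -21, "claw": 0.5}, {"dx": -48, "dy": -77, "dz": -6, "spin": -31, "claw": 0.5}, {"dx": -63, "dy": -103, "dz": -8, "spin": -41, "claw": 0.5}, {"dx": -79, "dy": -129, "dz": -10, "spin": -51, "claw": 0.5}]
[{"dx": 0, "dy": 0, "dz": 0, "spin": 0, "claw": 0.5}, {"dx": 0, "dy": 0, "dz": 0, "spin": 0, "claw": 0.5}]
end [ 477.  -231.8  210.5    0.9] 1.5 s
start [ 477. -232.  210.    1.]
[{"dx": 0, "dy": 0, "dz": 55, "spin": 0, "claw": 0.5}, {"dx": 0, "dy": 0, "dz": 110, "spin": 0, "claw": 0.5}, {"dx": 0, "dy": 0, "dz": 114, "spin": 0, "claw": 0.5}, {"dx": 0, "dy": 0, "dz": 118, "spin": 0, "claw": 0.5}]
end [ 477. -232.   92.    1.] 0.5 s
```

Emit:
{"name": "servo_tool", "arguments": {
  "series": [
    {"dx":0,"dy":0,"dz":-43,"spin":0,"claw":0.5},
    {"dx":0,"dy":0,"dz":-85,"spin":0,"claw":0.5},
    {"dx":-1,"dy":1,"dz":-128,"spin":0,"claw":0.5},
    {"dx":-7,"dy":-14,"dz":-153,"spin":-10,"claw":0.5},
    {"dx":-12,"dy":-29,"dz":-178,"spin":-20,"claw":0.5}
  ]
}}

```text
time: 5.48
ee_pos: [0.6198, -0.2798, 0.2012]
tool_rot: [0.0, 0.939, 0.344, 0.0]
ft_force: [-0.2, 0.1, -1.4]
gripper_width: 0.0659
gripper_force: 25.0
```

Emit:
{"name": "servo_tool", "arguments": {
  "series": [
    {"dx":-16,"dy":-26,"dz":-2,"spin":-10,"claw":0.5},
    {"dx":-32,"dy":-52,"dz":-4,"spin":-21,"claw":0.5},
    {"dx":-48,"dy":-77,"dz":-6,"spin":-31,"claw":0.5},
    {"dx":-63,"dy":-103,"dz":-8,"spin":-41,"claw":0.5},
    {"dx":-79,"dy":-129,"dz":-10,"spin":-51,"claw":0.5}
  ]
}}

```text
time: 6.1
ee_pos: [0.4758, -0.2312, 0.2101]
tool_rot: [0.0, 0.7, 0.715, 0.0]
ft_force: [-0.6, -0.7, -1.0]
gripper_width: 0.066
gripper_force: 25.0
```

Emit:
{"name": "servo_tool", "arguments": {
  "series": [
    {"dx":0,"dy":0,"dz":0,"spin":0,"claw":0.5},
    {"dx":0,"dy":0,"dz":0,"spin":0,"claw":0.5}
  ]
}}

```text
time: 6.35
ee_pos: [0.4771, -0.2318, 0.2102]
tool_rot: [0.001, 0.702, 0.712, 0.0]
ft_force: [0.0, 0.2, -1.5]
gripper_width: 0.0659
gripper_force: 25.0
```

```bash
python3 -c "
from h import *
plan([(477,-232,96,1,.5),(477,-232,93,1,.5,2)])
c=snap('wrist');rects(c,.13,.155,(.3,.6),(-.35,0));c=snap('top');rects(c);print();rects(c,.13,.155,(.3,.6),(-.35,0))"
```

```text
tilt 0.08
start [ 477.1 -231.8  210.2    0.8]
[{"dx": 0, "dy": 0, "dz": 57, "spin": 0, "claw": 0.5}, {"dx": 0, "dy": 0, "dz": 114, "spin": 0, "claw": 0.5}, {"dx": 0, "dy": 0, "dz": 116, "spin": 0, "claw": 0.5}, {"dx": 0, "dy": 0, "dz": 117, "spin": 0, "claw": 0.5}]
end [ 477.1 -231.8   93.2    0.8] 0.5 s
3166 uv 203 121 c [ 395.  -183.4] sz [  5.5 177.6] long 90.0 z 0.144 [114  91  59]
2999 uv 430 117 c [ 554.7 -178.3] sz [  5.9 171.3] long 89.8 z 0.144 [123  99  65]
37 uv 370 154 c [ 761.3 -193.8] sz [23.1 69.7] long 27.8 z 0.047 [147 118  89]
34 uv 385 153 c [ 764.3 -248. ] sz [19.3 68.5] long 156.3 z 0.046 [149 120  91]
30 uv 341 157 c [754.7 -83.5] sz [22.3 63.6] long 60.7 z 0.053 [92 84 81]
29 uv 305 156 c [758.1  49. ] sz [20.5 66.1] long 88.9 z 0.053 [93 85 79]
190 uv 425 163 c [ 720.5 -393.7] sz [38.9 66.2] long 38.2 z 0.055 [ 52 121 116]
193 uv 377 183 c [ 650.6 -212.2] sz [37.5 66.8] long 78.1 z 0.055 [169 165 153]
196 uv 329 187 c [638.6 -40. ] sz [37.4 66.3] long 84.0 z 0.055 [173 169 157]
24 uv 434 199 c [ 588.9 -417.4] sz [ 4.8 34.6] long 2.4 z 0.055 [128 128 121]

198 uv 350 228 c [ 476.  -144.9] sz [162.6 180.5] long 90.5 z 0.146 [126 104  75]
```

Emit:
{"name": "servo_tool", "arguments": {
  "series": [
    {"dx":0,"dy":0,"dz":55,"spin":0,"claw":0.5},
    {"dx":0,"dy":0,"dz":105,"spin":0,"claw":0.5},
    {"dx":0,"dy":0,"dz":117,"spin":0,"claw":0.5},
    {"dx":0,"dy":0,"dz":117,"spin":0,"claw":0.5},
    {"dx":0,"dy":0,"dz":117,"spin":0,"claw":0.84}
  ]
}}

```text
time: 7.08
ee_pos: [0.4788, -0.2328, 0.0955]
tool_rot: [0.003, 0.702, 0.713, 0.001]
ft_force: [-0.2, -0.2, -1.0]
gripper_width: 0.0716
gripper_force: 0.0
```

Emit:
{"name": "servo_tool", "arguments": {
  "series": [
    {"dx":0,"dy":0,"dz":0,"spin":0,"claw":0.84},
    {"dx":0,"dy":0,"dz":-50,"spin":0,"claw":0.84},
    {"dx":0,"dy":0,"dz":-105,"spin":0,"claw":0.84},
    {"dx":0,"dy":0,"dz":-105,"spin":0,"claw":0.84}
  ]
}}

```text
time: 7.58
ee_pos: [0.4802, -0.2337, 0.2056]
tool_rot: [0.007, 0.702, 0.713, 0.002]
ft_force: [0.7, -0.2, 0.5]
gripper_width: 0.08
gripper_force: 0.0
```

```bash
python3 -c "
from h import *
plan([(600,-205,200,50,.84),(650,-212,120,77.8,.84),(650,-212,20,77.8,.84,3),(650,-212,20,77.8,.5,4)])
c=snap('wrist');rects(c,.11,.135,(.4,.55),(-.27,-.06));print();rects(c)"
```

```text
tilt 0.8
start [ 480.2 -233.7  205.6    0.9]
[{"dx": 5, "dy": 24, "dz": 1, "spin": -10, "claw": 0.84}, {"dx": 11, "dy": 48, "dz": 2, "spin": -20, "claw": 0.84}, {"dx": 16, "dy": 72, "dz": 3, "spin": -29, "claw": 0.84}, {"dx": 21, "dy": 96, "dz": 5, "spin": -39, "claw": 0.84}, {"dx": 27, "dy": 120, "dz": 6, "spin": -49, "claw": 0.84}]
[{"dx": -15, "dy": 9, "dz": 26, "spin": -9, "claw": 0.84}, {"dx": -29, "dy": 18, "dz": 53, "spin": -19, "claw": 0.84}, {"dx": -43, "dy": 27, "dz": 80, "spin": -28, "claw": 0.84}, {"dx": -43, "dy": 27, "dz": 113, "spin": -28, "claw": 0.84}, {"dx": -43, "dy": 27, "dz": 146, "spin": -28, "claw": 0.84}]
[{"dx": 0, "dy": 0, "dz": 34, "spin": 0, "claw": 0.84}, {"dx": 0, "dy": 0, "dz": 34, "spin": 0, "claw": 0.5}, {"dx": 0, "dy": 0, "dz": 34, "spin": 0, "claw": 0.5}, {"dx": 0, "dy": 0, "dz": 34, "spin": 0, "claw": 0.5}, {"dx": 0, "dy": 0, "dz": 34, "spin": 0, "claw": 0.5}]
end [ 650.  -211.9   19.6   77.9] 1.875 s
4096 uv 315 192 c [ 478.3 -232.5] sz [36.6 66.1] long 0.7 z 0.123 [196 191 169]

244 uv 494 2 c [634.4 -71.1] sz [ 3.6 36.1] long 175.4 z 0.048 [105 104  92]
1491 uv 608 40 c [754.5 -99.8] sz [32.  68.5] long 106.2 z 0.055 [94 85 79]
2795 uv 489 156 c [ 649.4 -211.6] sz [37.7 67.2] long 77.9 z 0.054 [182 178 157]
1021 uv 591 162 c [ 767.1 -219.1] sz [65.9 82.9] long 90.0 z 0.045 [153 117  76]
```

Emit:
{"name": "servo_tool", "arguments": {
  "series": [
    {"dx":5,"dy":24,"dz":1,"spin":-10,"claw":0.84},
    {"dx":11,"dy":48,"dz":2,"spin":-20,"claw":0.84},
    {"dx":16,"dy":72,"dz":3,"spin":-29,"claw":0.84},
    {"dx":21,"dy":96,"dz":5,"spin":-39,"claw":0.84},
    {"dx":27,"dy":120,"dz":6,"spin":-49,"claw":0.84}
  ]
}}

```text
time: 8.25
ee_pos: [0.5963, -0.2022, 0.1899]
tool_rot: [-0.001, 0.34, 0.94, 0.0]
ft_force: [-0.1, -0.5, 0.2]
gripper_width: 0.0801
gripper_force: 0.0
```

Emit:
{"name": "servo_tool", "arguments": {
  "series": [
    {"dx":-15,"dy":9,"dz":20,"spin":-9,"claw":0.84},
    {"dx":-29,"dy":18,"dz":40,"spin":-19,"claw":0.84},
    {"dx":-43,"dy":27,"dz":60,"spin":-28,"claw":0.84},
    {"dx":-43,"dy":27,"dz":80,"spin":-28,"claw":0.84},
    {"dx":-43,"dy":27,"dz":80,"spin":-28,"claw":0.84}
  ]
}}

```text
time: 8.88
ee_pos: [0.6441, -0.2089, 0.1081]
tool_rot: [-0.003, 0.107, 0.994, 0.001]
ft_force: [-0.8, 0.1, 0.4]
gripper_width: 0.08
gripper_force: 0.0
```

```bash
python3 -c "
from h import *
plan([(650,-212,20,77.8,.84,3),(650,-212,20,77.8,.5,4)])
c=snap('wrist');rects(c);print('top');c=snap('top');rects(c)"
```

```text
tilt 0.36
start [ 644.1 -208.9  108.1   77.8]
[{"dx": -2, "dy": -1, "dz": 29, "spin": 0, "claw": 0.84}, {"dx": -4, "dy": -1, "dz": 59, "spin": 0, "claw": 0.84}, {"dx": -6, "dy": -2, "dz": 88, "spin": 0, "claw": 0.84}, {"dx": -6, "dy": -2, "dz": 88, "spin": 0, "claw": 0.5}, {"dx": -6, "dy": -2, "dz": 88, "spin": 0, "claw": 0.5}]
[{"dx": 0, "dy": 0, "dz": 0, "spin": 0, "claw": 0.5}, {"dx": 0, "dy": 0, "dz": 0, "spin": 0, "claw": 0.5}]
end [ 649.6 -212.1   20.1   77.8] 0.875 s
2930 uv 354 98 c [ 577.7 -174.6] sz [  4.1 347.4] long 90.9 z 0.043 [59 61 60]
5549 uv 557 145 c [637.5 -39.4] sz [36.8 68. ] long 84.7 z 0.054 [162 158 139]
1442 uv 15 193 c [ 588.6 -416.3] sz [ 7.2 37.1] long 179.5 z 0.054 [126 127 115]
5012 uv 317 212 c [ 649.4 -211.8] sz [36.4 66.3] long 77.7 z 0.054 [172 168 149]
63 uv 343 314 c [ 736.8 -209.6] sz [ 2.5 25.3] long 77.1 z 0.043 [79 60 38]
top
33 uv 369 153 c [ 763.5 -190.8] sz [18.9 63.6] long 21.1 z 0.046 [149 119  90]
34 uv 341 157 c [754.7 -85.5] sz [24.9 65.2] long 65.1 z 0.053 [94 86 83]
31 uv 305 156 c [758.5  48.9] sz [20.2 66.1] long 89.5 z 0.052 [95 87 81]
110 uv 428 166 c [ 714.1 -398.2] sz [37.9 50.4] long 38.2 z 0.055 [ 53 123 118]
196 uv 329 187 c [638.5 -40. ] sz [37. 66.] long 84.7 z 0.055 [175 171 159]
23 uv 434 199 c [ 587.8 -417.4] sz [ 4.7 29.8] long 180.0 z 0.058 [132 132 125]
```

Emit:
{"name": "servo_tool", "arguments": {
  "series": [
    {"dx":-3,"dy":-1,"dz":29,"spin":0,"claw":0.84},
    {"dx":-5,"dy":-2,"dz":59,"spin":0,"claw":0.84},
    {"dx":-5,"dy":-2,"dz":87,"spin":0,"claw":0.84},
    {"dx":-5,"dy":-2,"dz":87,"spin":0,"claw":0.84}
  ]
}}

```text
time: 9.48
ee_pos: [0.6493, -0.2123, 0.0231]
tool_rot: [-0.002, 0.106, 0.994, 0.001]
ft_force: [-1.0, -0.7, 0.1]
gripper_width: 0.0797
gripper_force: 0.0
```

Emit:
{"name": "servo_tool", "arguments": {
  "series": [
    {"dx":0,"dy":0,"dz":0,"spin":0,"claw":0.5},
    {"dx":0,"dy":0,"dz":0,"spin":0,"claw":0.5},
    {"dx":0,"dy":0,"dz":0,"spin":0,"claw":0.5},
    {"dx":0,"dy":0,"dz":-10,"spin":0,"claw":0.5}
  ]
}}

```text
time: 9.98
ee_pos: [0.6504, -0.2126, 0.0345]
tool_rot: [-0.001, 0.105, 0.994, 0.0]
ft_force: [-0.3, 0.7, -0.1]
gripper_width: 0.0657
gripper_force: 25.0
```

```bash
python3 -c "
from h import *
plan([(650,-212,150,77.8,.5,3),(600,-200,200,60,.5,2),(477,-165,210,1,.5,5),(477,-165,210,1,.5,2)])"
```

```text
tilt 0.07
start [ 650.4 -212.6   34.5   77.9]
[{"dx": 0, "dy": 0, "dz": -39, "spin": 0, "claw": 0.5}, {"dx": 0, "dy": 0, "dz": -77, "spin": 0, "claw": 0.5}, {"dx": 1, "dy": 1, "dz": -116, "spin": 0, "claw": 0.5}, {"dx": 26, "dy": 1, "dz": -141, "spin": 9, "claw": 0.5}, {"dx": 52, "dy": 2, "dz": -166, "spin": 18, "claw": 0.5}]
[{"dx": 21, "dy": -5, "dz": -1, "spin": 10, "claw": 0.5}, {"dx": 41, "dy": -11, "dz": -3, "spin": 20, "claw": 0.5}, {"dx": 62, "dy": -16, "dz": -5, "spin": 29, "claw": 0.5}, {"dx": 83, "dy": -21, "dz": -6, "spin": 39, "claw": 0.5}, {"dx": 103, "dy": -26, "dz": -8, "spin": 49, "claw": 0.5}]
[{"dx": 9, "dy": -19, "dz": -2, "spin": 10, "claw": 0.5}, {"dx": 9, "dy": -19, "dz": -2, "spin": 10, "claw": 0.5}, {"dx": 9, "dy": -19, "dz": -2, "spin": 10, "claw": 0.5}]
end [ 477.5 -165.3  210.5    0.9] 1.625 s
```

Emit:
{"name": "servo_tool", "arguments": {
  "series": [
    {"dx":0,"dy":0,"dz":-39,"spin":0,"claw":0.5},
    {"dx":0,"dy":0,"dz":-77,"spin":0,"claw":0.5},
    {"dx":1,"dy":1,"dz":-116,"spin":0,"claw":0.5},
    {"dx":26,"dy":1,"dz":-141,"spin":9,"claw":0.5},
    {"dx":52,"dy":2,"dz":-166,"spin":18,"claw":0.5}
  ]
}}

```text
time: 10.6
ee_pos: [0.5999, -0.1999, 0.2018]
tool_rot: [0.0, 0.262, 0.965, -0.0]
ft_force: [0.2, 0.6, -1.3]
gripper_width: 0.066
gripper_force: 25.0
```

Emit:
{"name": "servo_tool", "arguments": {
  "series": [
    {"dx":21,"dy":-5,"dz":-1,"spin":10,"claw":0.5},
    {"dx":41,"dy":-11,"dz":-3,"spin":20,"claw":0.5},
    {"dx":62,"dy":-16,"dz":-5,"spin":29,"claw":0.5},
    {"dx":83,"dy":-21,"dz":-6,"spin":39,"claw":0.5},
    {"dx":103,"dy":-26,"dz":-8,"spin":49,"claw":0.5}
  ]
}}

```text
time: 11.22
ee_pos: [0.4973, -0.1704, 0.2087]
tool_rot: [-0.0, 0.639, 0.769, -0.0]
ft_force: [0.2, 0.8, -1.6]
gripper_width: 0.0661
gripper_force: 25.0
```

Emit:
{"name": "servo_tool", "arguments": {
  "series": [
    {"dx":9,"dy":-19,"dz":-2,"spin":10,"claw":0.5},
    {"dx":9,"dy":-19,"dz":-2,"spin":10,"claw":0.5},
    {"dx":9,"dy":-19,"dz":-2,"spin":10,"claw":0.5}
  ]
}}

```text
time: 11.6
ee_pos: [0.4784, -0.1656, 0.2109]
tool_rot: [0.0, 0.701, 0.713, 0.0]
ft_force: [-0.1, -0.6, -1.5]
gripper_width: 0.0658
gripper_force: 25.0
```

```bash
python3 -c "
from h import *
plan([(477,-166,96,1,.5),(477,-166,94,1,.5,2)])
s=read_state();print(s['gripper_width'],s['gripper_force'])
c=snap('wrist');rects(c,.11,.135,(.4,.55),(-.27,-.06));rects(c,.13,.155,(.3,.6),(-.35,0))"
```

```text
tilt 0.04
start [ 478.4 -165.6  210.9    1. ]
[{"dx": 0, "dy": -1, "dz": 57, "spin": 0, "claw": 0.5}, {"dx": 0, "dy": -1, "dz": 115, "spin": 0, "claw": 0.5}, {"dx": 0, "dy": -1, "dz": 116, "spin": 0, "claw": 0.5}, {"dx": 0, "dy": -1, "dz": 117, "spin": 0, "claw": 0.5}]
end [ 477.4 -165.7   93.9    1. ] 0.5 s
0.06578766306246392 24.99961942434311
466 uv 317 287 c [ 478.2 -246.8] sz [ 6.2 65.5] long 1.2 z 0.123 [196 191 169]
7446 uv 312 109 c [ 474.9 -130.7] sz [151.9 165. ] long 179.8 z 0.144 [127 102  66]
```

Emit:
{"name": "servo_tool", "arguments": {
  "series": [
    {"dx":0,"dy":-1,"dz":55,"spin":0,"claw":0.5},
    {"dx":0,"dy":-1,"dz":105,"spin":0,"claw":0.5},
    {"dx":0,"dy":-1,"dz":117,"spin":0,"claw":0.5},
    {"dx":0,"dy":-1,"dz":117,"spin":0,"claw":0.5},
    {"dx":0,"dy":-1,"dz":117,"spin":0,"claw":0.84}
  ]
}}

```text
time: 12.28
ee_pos: [0.478, -0.1659, 0.0944]
tool_rot: [0.001, 0.701, 0.713, 0.0]
ft_force: [0.2, -0.3, -0.1]
gripper_width: 0.0717
gripper_force: 0.0
```

Emit:
{"name": "servo_tool", "arguments": {
  "series": [
    {"dx":0,"dy":0,"dz":0,"spin":0,"claw":0.84},
    {"dx":0,"dy":0,"dz":-50,"spin":0,"claw":0.84},
    {"dx":0,"dy":0,"dz":-105,"spin":0,"claw":0.84},
    {"dx":0,"dy":0,"dz":-105,"spin":0,"claw":0.84}
  ]
}}

```text
time: 12.78
ee_pos: [0.4802, -0.1668, 0.2049]
tool_rot: [0.005, 0.701, 0.713, 0.002]
ft_force: [0.5, 0.1, -0.5]
gripper_width: 0.0798
gripper_force: 0.0
```

```bash
python3 -c "
from h import *
plan([(600,-65,200,50,.84),(638,-40,120,84.5,.84)])
c=snap('wrist');rects(c,.11,.135,(.4,.55),(-.27,-.06));print();rects(c)"
```

```text
tilt 0.64
start [ 480.2 -166.8  204.9    0.9]
[{"dx": 20, "dy": 24, "dz": 1, "spin": -10, "claw": 0.84}, {"dx": 40, "dy": 49, "dz": 2, "spin": -20, "claw": 0.84}, {"dx": 60, "dy": 73, "dz": 3, "spin": -29, "claw": 0.84}, {"dx": 80, "dy": 97, "dz": 4, "spin": -39, "claw": 0.84}, {"dx": 100, "dy": 121, "dz": 5, "spin": -49, "claw": 0.84}]
[{"dx": -4, "dy": 11, "dz": 20, "spin": -9, "claw": 0.84}, {"dx": -7, "dy": 22, "dz": 40, "spin": -17, "claw": 0.84}, {"dx": -10, "dy": 33, "dz": 60, "spin": -26, "claw": 0.84}, {"dx": -13, "dy": 44, "dz": 80, "spin": -35, "claw": 0.84}]
end [637.9 -39.7 119.9  84.9] 1.125 s
1313 uv 312 49 c [475. -61.] sz [  1.  149.8] long 179.7 z 0.123 [79 59 37]
4164 uv 314 189 c [ 477.7 -163.6] sz [36.9 66.2] long 1.1 z 0.123 [195 191 168]
371 uv 315 251 c [ 477.8 -216.5] sz [ 2.3 66.3] long 1.4 z 0.114 [91 91 80]
794 uv 314 289 c [ 478.4 -247. ] sz [ 9.7 65.9] long 0.5 z 0.123 [197 192 169]

3460 uv 491 41 c [637.2 -39.1] sz [38.1 66.9] long 85.0 z 0.054 [177 173 153]
1301 uv 597 106 c [753.7 -94.6] sz [32.1 68.1] long 92.2 z 0.055 [98 90 83]
495 uv 583 203 c [ 762.9 -194.2] sz [28.5 73. ] long 27.3 z 0.045 [154 118  77]
```

Emit:
{"name": "servo_tool", "arguments": {
  "series": [
    {"dx":20,"dy":24,"dz":1,"spin":-10,"claw":0.84},
    {"dx":40,"dy":49,"dz":2,"spin":-20,"claw":0.84},
    {"dx":60,"dy":73,"dz":3,"spin":-29,"claw":0.84},
    {"dx":80,"dy":97,"dz":4,"spin":-39,"claw":0.84},
    {"dx":100,"dy":121,"dz":5,"spin":-49,"claw":0.84}
  ]
}}

```text
time: 13.45
ee_pos: [0.5961, -0.0626, 0.1911]
tool_rot: [-0.002, 0.34, 0.94, -0.0]
ft_force: [-0.3, -0.3, -0.2]
gripper_width: 0.08
gripper_force: 0.0
```

Emit:
{"name": "servo_tool", "arguments": {
  "series": [
    {"dx":-4,"dy":11,"dz":20,"spin":-9,"claw":0.84},
    {"dx":-7,"dy":22,"dz":40,"spin":-17,"claw":0.84},
    {"dx":-10,"dy":33,"dz":60,"spin":-26,"claw":0.84},
    {"dx":-13,"dy":44,"dz":80,"spin":-35,"claw":0.84},
    {"dx":-13,"dy":44,"dz":80,"spin":-35,"claw":0.84}
  ]
}}

```text
time: 14.08
ee_pos: [0.6324, -0.0376, 0.1093]
tool_rot: [-0.004, 0.045, 0.999, 0.0]
ft_force: [1.1, -0.5, -0.3]
gripper_width: 0.0798
gripper_force: 0.0
```

```bash
python3 -c "
from h import *
plan([(638,-39.7,21,84.7,.84,3)])
c=snap('wrist');rects(c)"
```

```text
tilt 0.43
start [632.4 -37.6 109.3  84.8]
[{"dx": -2, "dy": -1, "dz": 29, "spin": 0, "claw": 0.84}, {"dx": -4, "dy": -1, "dz": 59, "spin": 0, "claw": 0.84}, {"dx": -6, "dy": -2, "dz": 88, "spin": 0, "claw": 0.84}]
end [638.2 -40.2  21.3  84.8] 0.375 s
1186 uv 183 139 c [ 577.6 -134.5] sz [  2.9 267.6] long 90.9 z 0.043 [61 63 61]
4973 uv 318 211 c [637.4 -39.3] sz [36.5 66.6] long 84.9 z 0.054 [163 159 140]
```

Emit:
{"name": "servo_tool", "arguments": {
  "series": [
    {"dx":-3,"dy":-1,"dz":29,"spin":0,"claw":0.84},
    {"dx":-5,"dy":-2,"dz":59,"spin":0,"claw":0.84},
    {"dx":-5,"dy":-2,"dz":87,"spin":0,"claw":0.84},
    {"dx":-5,"dy":-2,"dz":87,"spin":0,"claw":0.84}
  ]
}}

```text
time: 14.62
ee_pos: [0.6374, -0.0408, 0.0245]
tool_rot: [-0.003, 0.046, 0.999, 0.0]
ft_force: [-0.0, 0.1, 0.6]
gripper_width: 0.0802
gripper_force: 0.0
```

Emit:
{"name": "servo_tool", "arguments": {
  "series": [
    {"dx":0,"dy":0,"dz":0,"spin":0,"claw":0.5},
    {"dx":0,"dy":0,"dz":0,"spin":0,"claw":0.5},
    {"dx":0,"dy":0,"dz":0,"spin":0,"claw":0.5},
    {"dx":0,"dy":0,"dz":-10,"spin":0,"claw":0.5}
  ]
}}

```text
time: 15.12
ee_pos: [0.6389, -0.0408, 0.0365]
tool_rot: [-0.001, 0.045, 0.999, 0.0]
ft_force: [-0.7, 0.1, -2.1]
gripper_width: 0.0658
gripper_force: 25.0
```

```bash
python3 -c "
from h import *
plan([(638,-40,150,84.7,.5,3),(600,-55,200,66,.5,2),(476,-101,210,1,.5,5),(476,-101,210,1,.5,2)])"
```

```text
tilt 0.09
start [638.9 -40.8  36.5  84.9]
[{"dx": 0, "dy": 0, "dz": -38, "spin": 0, "claw": 0.5}, {"dx": 1, "dy": 0, "dz": -76, "spin": 0, "claw": 0.5}, {"dx": 1, "dy": 1, "dz": -114, "spin": 0, "claw": 0.5}, {"dx": 19, "dy": -8, "dz": -139, "spin": 10, "claw": 0.5}, {"dx": 38, "dy": -18, "dz": -164, "spin": 19, "claw": 0.5}]
[{"dx": 13, "dy": -13, "dz": -1, "spin": 9, "claw": 0.5}, {"dx": 27, "dy": -26, "dz": -2, "spin": 18, "claw": 0.5}, {"dx": 40, "dy": -39, "dz": -4, "spin": 28, "claw": 0.5}, {"dx": 54, "dy": -52, "dz": -5, "spin": 37, "claw": 0.5}, {"dx": 67, "dy": -66, "dz": -7, "spin": 46, "claw": 0.5}]
[{"dx": 0, "dy": -19, "dz": -1, "spin": 10, "claw": 0.5}, {"dx": 0, "dy": -38, "dz": -3, "spin": 19, "claw": 0.5}, {"dx": 0, "dy": -38, "dz": -3, "spin": 19, "claw": 0.5}, {"dx": 0, "dy": -38, "dz": -3, "spin": 19, "claw": 0.5}]
end [ 475.6 -101.1  210.5    0.9] 1.75 s
```

Emit:
{"name": "servo_tool", "arguments": {
  "series": [
    {"dx":0,"dy":0,"dz":-38,"spin":0,"claw":0.5},
    {"dx":1,"dy":0,"dz":-76,"spin":0,"claw":0.5},
    {"dx":1,"dy":1,"dz":-114,"spin":0,"claw":0.5},
    {"dx":19,"dy":-8,"dz":-139,"spin":10,"claw":0.5},
    {"dx":38,"dy":-18,"dz":-164,"spin":19,"claw":0.5}
  ]
}}

```text
time: 15.75
ee_pos: [0.5995, -0.0554, 0.2019]
tool_rot: [0.0, 0.211, 0.977, -0.0]
ft_force: [-0.3, 0.2, -1.6]
gripper_width: 0.0658
gripper_force: 25.0
```

Emit:
{"name": "servo_tool", "arguments": {
  "series": [
    {"dx":13,"dy":-13,"dz":-1,"spin":9,"claw":0.5},
    {"dx":27,"dy":-26,"dz":-2,"spin":18,"claw":0.5},
    {"dx":40,"dy":-39,"dz":-4,"spin":28,"claw":0.5},
    {"dx":54,"dy":-52,"dz":-5,"spin":37,"claw":0.5},
    {"dx":67,"dy":-66,"dz":-7,"spin":46,"claw":0.5}
  ]
}}

```text
time: 16.38
ee_pos: [0.511, -0.0883, 0.2077]
tool_rot: [-0.0, 0.576, 0.817, -0.0]
ft_force: [-0.5, 0.1, -1.8]
gripper_width: 0.0661
gripper_force: 25.0
```

Emit:
{"name": "servo_tool", "arguments": {
  "series": [
    {"dx":0,"dy":-19,"dz":-1,"spin":10,"claw":0.5},
    {"dx":0,"dy":-38,"dz":-3,"spin":19,"claw":0.5},
    {"dx":0,"dy":-38,"dz":-3,"spin":19,"claw":0.5},
    {"dx":0,"dy":-38,"dz":-3,"spin":19,"claw":0.5}
  ]
}}

```text
time: 16.88
ee_pos: [0.4766, -0.1011, 0.2108]
tool_rot: [0.0, 0.701, 0.713, 0.0]
ft_force: [-0.2, -0.1, -2.6]
gripper_width: 0.0658
gripper_force: 25.0
```

```bash
python3 -c "
from h import *
plan([(476,-101,97,1,.5),(476,-101,95,1,.5,2)])
s=read_state();print(s['gripper_width'],s['gripper_force'])
c=snap('wrist');rects(c,.11,.135,(.4,.55),(-.27,-.06));rects(c,.13,.155,(.3,.6),(-.35,0))"
```

```text
tilt 0.03
start [ 476.6 -101.1  210.8    1. ]
[{"dx": 0, "dy": 0, "dz": 57, "spin": 0, "claw": 0.5}, {"dx": 0, "dy": -1, "dz": 114, "spin": 0, "claw": 0.5}, {"dx": 0, "dy": -1, "dz": 115, "spin": 0, "claw": 0.5}, {"dx": 0, "dy": -1, "dz": 116, "spin": 0, "claw": 0.5}]
end [ 475.6 -101.1   94.8    1. ] 0.5 s
0.06579780374694218 24.99450534582138
101 uv 325 285 c [ 478.  -180.1] sz [ 2.2 65.1] long 0.5 z 0.123 [165 159 139]
133 uv 317 314 c [ 477.7 -215.9] sz [ 2.1 66.1] long 1.2 z 0.112 [58 65 57]
4124 uv 314 172 c [475.2 -98.8] sz [ 85.  164.8] long 0.2 z 0.145 [131 106  68]
```

Emit:
{"name": "servo_tool", "arguments": {
  "series": [
    {"dx":0,"dy":0,"dz":55,"spin":0,"claw":0.5},
    {"dx":0,"dy":-1,"dz":105,"spin":0,"claw":0.5},
    {"dx":0,"dy":-1,"dz":116,"spin":0,"claw":0.5},
    {"dx":0,"dy":-1,"dz":116,"spin":0,"claw":0.5},
    {"dx":0,"dy":-1,"dz":116,"spin":0,"claw":0.84}
  ]
}}

```text
time: 17.55
ee_pos: [0.4763, -0.1012, 0.0956]
tool_rot: [0.001, 0.701, 0.713, 0.0]
ft_force: [-0.7, 0.2, -0.0]
gripper_width: 0.0715
gripper_force: 0.0
```

Emit:
{"name": "servo_tool", "arguments": {
  "series": [
    {"dx":0,"dy":0,"dz":0,"spin":0,"claw":0.84},
    {"dx":0,"dy":0,"dz":-50,"spin":0,"claw":0.84},
    {"dx":0,"dy":0,"dz":-105,"spin":0,"claw":0.84},
    {"dx":0,"dy":0,"dz":-105,"spin":0,"claw":0.84}
  ]
}}

```text
time: 18.05
ee_pos: [0.4786, -0.1021, 0.2058]
tool_rot: [0.005, 0.701, 0.713, 0.002]
ft_force: [0.7, -0.1, -0.2]
gripper_width: 0.08
gripper_force: 0.0
```

```bash
python3 -c "
from h import *
c=snap('wrist','w2.png');rects(c,.11,.135,(.4,.55),(-.27,-.06));print('leaf');rects(c,.125,.16,(.36,.6),(0.02,.2))
c=snap('scene','s2.png')
c=snap('top');rects(c)
plan([(476,40,210,1,0),(476,40,210,1,0,2)])
"
```

```text
4096 uv 314 189 c [475.9 -98.1] sz [36.5 66. ] long 0.6 z 0.123 [186 182 161]
859 uv 316 248 c [ 477.8 -147.9] sz [ 4.4 66.2] long 0.9 z 0.121 [128 126 111]
317 uv 316 286 c [ 478.3 -179.7] sz [ 4.3 65.8] long 0.4 z 0.123 [183 178 157]
leaf
77 uv 377 153 c [ 767.2 -220.5] sz [65.1 82.1] long 89.9 z 0.046 [144 116  87]
28 uv 305 156 c [758.9  49.2] sz [20.5 66.3] long 88.3 z 0.055 [92 84 77]
22 uv 341 158 c [747.2 -85.9] sz [10.3 49.4] long 70.6 z 0.055 [90 82 78]
193 uv 425 164 c [ 720.2 -393.5] sz [38.3 66.5] long 37.3 z 0.055 [ 51 118 113]
21 uv 434 199 c [ 590.8 -417. ] sz [ 4.6 31.5] long 179.6 z 0.054 [124 124 118]
tilt 0.08
start [ 474.8 -100.9  198.7    0.9]
[{"dx": 47, "dy": 1, "dz": -4, "spin": 0, "claw": 0}, {"dx": 94, "dy": 2, "dz": -8, "spin": 0, "claw": 0}, {"dx": 141, "dy": 3, "dz": -11, "spin": 0, "claw": 0}, {"dx": 141, "dy": 3, "dz": -11, "spin": 0, "claw": 0}, {"dx": 141, "dy": 3, "dz": -11, "spin": 0, "claw": 0}]
end [475.6  40.1 209.7   0.9] 0.625 s
```

View pics/w2.png

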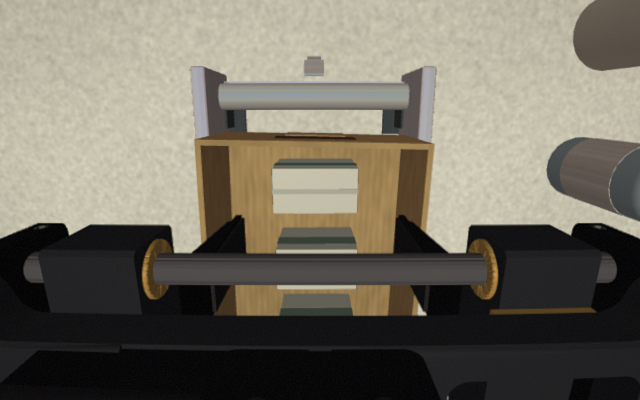

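View pics/s2.png

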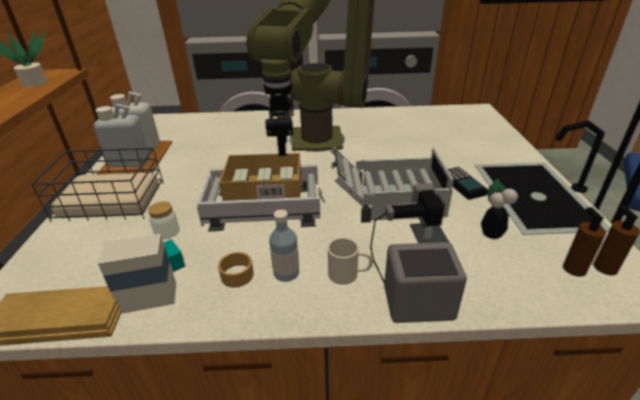

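All three soaps stand upright in the carton (wrist view, soaps at (315,190), (316,270) and (316,305)), and the leaf is still up. I'll refine the leaf and bay geometry with the wrist camera.

Emit:
{"name": "servo_tool", "arguments": {
  "series": [
    {"dx":30,"dy":1,"dz":-30,"spin":0,"claw":0},
    {"dx":60,"dy":1,"dz":-60,"spin":0,"claw":0},
    {"dx":90,"dy":2,"dz":-90,"spin":0,"claw":0},
    {"dx":110,"dy":2,"dz":-110,"spin":0,"claw":0},
    {"dx":110,"dy":2,"dz":-110,"spin":0,"claw":0}
  ]
}}

```text
time: 18.82
ee_pos: [0.4758, 0.0096, 0.3094]
tool_rot: [0.0, 0.701, 0.713, -0.0]
ft_force: [-0.6, -0.8, -0.3]
gripper_width: 0.0351
gripper_force: 0.0
```

```bash
python3 -c "
from h import *
plan([(476,10,310,1,0)])
c=snap('wrist','w3.png');W=cloud(c)
b=W.reshape(-1,3)*1000
def prof(x0,x1,y0,y1,st):
    for y in range(y0,y1,st):
        m=(b[:,0]>x0)&(b[:,0]<x1)&(b[:,1]>=y)&(b[:,1]<y+st)
        if m.sum():print(y,int(np.percentile(b[m,2],5)),int(np.percentile(b[m,2],95)),end=' | ')
    print()
prof(440,510,-20,160,8)
rects(c,.125,.145,(.36,.6),(.3,.45))
rects(c,.08,.105,(.36,.6),(-.4,.45),100)
rects(c,.095,.16,(.6,.75),(.15,.4))
"
```

```text
tilt 0.01
start [475.8   9.6 309.4   1. ]
[{"dx": 0, "dy": 0, "dz": -1, "spin": 0, "claw": 0}]
end [475.8   9.6 310.4   1. ] 0.125 s
-20 0 63 | -12 0 59 | -4 0 368 | 4 0 411 | 12 0 391 | 20 1 430 | 28 405 436 | 36 395 432 | 44 151 410 | 52 148 155 | 60 140 148 | 68 13 139 | 76 113 118 | 84 115 118 | 92 108 115 | 100 0 77 | 108 0 82 | 116 79 82 | 124 72 80 | 132 -1 0 | 140 0 56 | 148 3 64 | 156 63 66 | 
682 uv 228 29 c [373.8 154.9] sz [15.  67.1] long 87.9 z 0.098 [113 114 113]
683 uv 405 29 c [567.4 158.4] sz [15.1 68.4] long 93.9 z 0.098 [117 118 114]
1834 uv 316 72 c [471.9 111.6] sz [ 27.1 183.9] long 0.6 z 0.081 [145 147 142]
564 uv 239 200 c [379.6 -34.5] sz [12.7 61.1] long 90.9 z 0.09 [153 149 149]
670 uv 391 204 c [565.2 -35.2] sz [34.1 67. ] long 65.9 z 0.09 [142 135 130]
151 uv 260 221 c [407.4 -58.1] sz [ 1.  29.4] long 179.7 z 0.093 [85 64 40]
470 uv 319 223 c [476.9 -58.2] sz [ 2.  80.5] long 179.7 z 0.094 [92 70 45]
467 uv 318 289 c [ 477.4 -145.9] sz [ 2.6 66.6] long 1.1 z 0.094 [81 81 71]
981 uv 512 11 c [670.2 171.6] sz [34.7 37.3] long 172.2 z 0.118 [75 70 67]
```

View pics/w3.png

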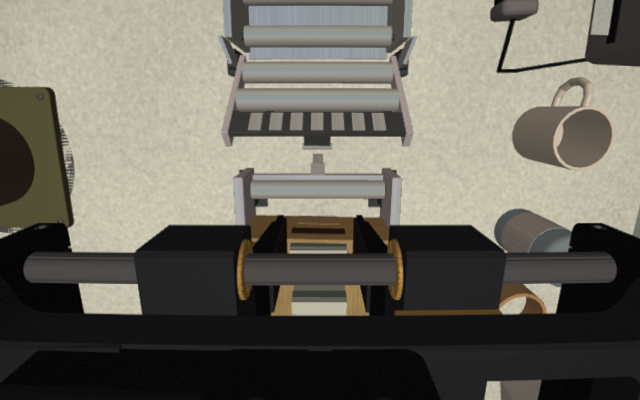

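Plate middle is at world (473, 64, 144), so the track origin y ≈ 10 mm. I'll press off-centre at x≈510, clear of the pawl seen at (317,160), and follow the hinge arc.

```bash
python3 -c "
from h import *
plan([(510,76,190,1,0,3),(510,75,155,1,0,2)])
plan([(510,74,144,1,0),(510,64,136,1,0),(510,55,126,1,0),(510,49,118,1,0),(510,44,110,1,0),(510,39,101,1,0),(510,34,92,1,0),(510,30,83,1,0),(510,26,73,1,0),(510,24,66,1,0),(510,22,62,1,0),(510,22,60,1,0),(510,22,58,1,0)],start=[510,75,155,1])"
```

```text
tilt 0.12
start [475.3   9.  308.1   1. ]
[{"dx": 22, "dy": 12, "dz": 39, "spin": 0, "claw": 0}, {"dx": 44, "dy": 24, "dz": 79, "spin": 0, "claw": 0}, {"dx": 66, "dy": 36, "dz": 118, "spin": 0, "claw": 0}, {"dx": 66, "dy": 36, "dz": 136, "spin": 0, "claw": 0}, {"dx": 65, "dy": 36, "dz": 153, "spin": 0, "claw": 0}]
end [510.2  74.6 155.1   1. ] 0.625 s
start [510.  75. 155.   1.]
[{"dx": -1, "dy": 0, "dz": 11, "spin": 0, "claw": 0}, {"dx": -11, "dy": 0, "dz": 19, "spin": 0, "claw": 0}, {"dx": -20, "dy": 0, "dz": 29, "spin": 0, "claw": 0}, {"dx": -26, "dy": 0, "dz": 37, "spin": 0, "claw": 0}, {"dx": -31, "dy": -1, "dz": 45, "spin": 0, "claw": 0}]
[{"dx": -5, "dy": 0, "dz": 9, "spin": 0, "claw": 0}, {"dx": -10, "dy": 0, "dz": 18, "spin": 0, "claw": 0}, {"dx": -14, "dy": 0, "dz": 27, "spin": 0, "claw": 0}, {"dx": -18, "dy": 0, "dz": 37, "spin": 0, "claw": 0}, {"dx": -20, "dy": 0, "dz": 44, "spin": 0, "claw": 0}]
[{"dx": -2, "dy": 0, "dz": 4, "spin": 0, "claw": 0}, {"dx": -2, "dy": 0, "dz": 6, "spin": 0, "claw": 0}, {"dx": -2, "dy": 0, "dz": 8, "spin": 0, "claw": 0}]
end [509.9  22.   58.    1. ] 1.625 s
```

Emit:
{"name": "servo_tool", "arguments": {
  "series": [
    {"dx":22,"dy":12,"dz":39,"spin":0,"claw":0},
    {"dx":44,"dy":24,"dz":79,"spin":0,"claw":0},
    {"dx":66,"dy":36,"dz":118,"spin":0,"claw":0},
    {"dx":66,"dy":36,"dz":136,"spin":0,"claw":0},
    {"dx":65,"dy":36,"dz":153,"spin":0,"claw":0}
  ]
}}

```text
time: 19.5
ee_pos: [0.5099, 0.0734, 0.1547]
tool_rot: [-0.001, 0.702, 0.712, -0.001]
ft_force: [0.9, -0.3, -0.9]
gripper_width: 0.0003
gripper_force: 0.0
```

Emit:
{"name": "servo_tool", "arguments": {
  "series": [
    {"dx":-1,"dy":0,"dz":11,"spin":0,"claw":0},
    {"dx":-11,"dy":0,"dz":19,"spin":0,"claw":0},
    {"dx":-20,"dy":0,"dz":29,"spin":0,"claw":0},
    {"dx":-26,"dy":0,"dz":37,"spin":0,"claw":0},
    {"dx":-31,"dy":-1,"dz":45,"spin":0,"claw":0}
  ]
}}

```text
time: 20.12
ee_pos: [0.5114, 0.0441, 0.1134]
tool_rot: [0.0, 0.702, 0.712, 0.003]
ft_force: [1.1, 6.4, 3.6]
gripper_width: 0.0006
gripper_force: 3.3
```

```bash
python3 -c "
from h import *
s=read_state();print(s['ft_force'])
plan([(510,42,108,1,0),(510,38,101,1,0),(510,34,92,1,0),(510,30,83,1,0),(510,26,73,1,0),(510,24,66,1,0),(510,22,62,1,0),(510,22,60,1,0),(510,22,58,1,0)])"
```

```text
[1.12593166 6.40484774 3.60595536]
tilt 0.31
start [511.4  44.1 113.4   0.8]
[{"dx": -2, "dy": -1, "dz": 5, "spin": 0, "claw": 0}, {"dx": -6, "dy": -1, "dz": 12, "spin": 0, "claw": 0}, {"dx": -10, "dy": -2, "dz": 21, "spin": 0, "claw": 0}, {"dx": -14, "dy": -2, "dz": 30, "spin": 0, "claw": 0}, {"dx": -18, "dy": -2, "dz": 40, "spin": 0, "claw": 0}]
[{"dx": -2, "dy": 0, "dz": 7, "spin": 0, "claw": 0}, {"dx": -4, "dy": 0, "dz": 11, "spin": 0, "claw": 0}, {"dx": -4, "dy": 0, "dz": 13, "spin": 0, "claw": 0}, {"dx": -4, "dy": 0, "dz": 15, "spin": 0, "claw": 0}]
end [509.7  22.1  58.4   0.8] 1.125 s
```

Emit:
{"name": "servo_tool", "arguments": {
  "series": [
    {"dx":-4,"dy":0,"dz":9,"spin":0,"claw":0},
    {"dx":-8,"dy":0,"dz":18,"spin":0,"claw":0},
    {"dx":-12,"dy":0,"dz":27,"spin":0,"claw":0},
    {"dx":-16,"dy":0,"dz":36,"spin":0,"claw":0},
    {"dx":-19,"dy":0,"dz":43,"spin":0,"claw":0}
  ]
}}

```text
time: 20.75
ee_pos: [0.5121, 0.0257, 0.0712]
tool_rot: [-0.0, 0.702, 0.712, 0.003]
ft_force: [-2.8, 10.3, 12.1]
gripper_width: 0.0004
gripper_force: 5.8
```

Emit:
{"name": "servo_tool", "arguments": {
  "series": [
    {"dx":-2,"dy":0,"dz":4,"spin":0,"claw":0},
    {"dx":-2,"dy":0,"dz":6,"spin":0,"claw":0},
    {"dx":-2,"dy":0,"dz":8,"spin":0,"claw":0},
    {"dx":-2,"dy":0,"dz":8,"spin":0,"claw":0}
  ]
}}

```text
time: 21.25
ee_pos: [0.5124, 0.0231, 0.0635]
tool_rot: [0.001, 0.702, 0.712, 0.003]
ft_force: [-0.4, 6.3, 6.8]
gripper_width: 0.0004
gripper_force: 3.5
```

Emit:
{"name": "servo_tool", "arguments": {
  "series": [
    {"dx":0,"dy":0,"dz":2,"spin":0,"claw":0},
    {"dx":0,"dy":0,"dz":4,"spin":0,"claw":0},
    {"dx":0,"dy":0,"dz":5,"spin":0,"claw":0},
    {"dx":0,"dy":0,"dz":5,"spin":0,"claw":0}
  ]
}}

```text
time: 21.75
ee_pos: [0.5124, 0.0228, 0.059]
tool_rot: [0.001, 0.702, 0.712, 0.002]
ft_force: [-3.1, 4.9, 10.2]
gripper_width: 0.0004
gripper_force: 5.1
```

Emit:
{"name": "servo_tool", "arguments": {
  "series": [
    {"dx":0,"dy":0,"dz":2,"spin":0,"claw":0},
    {"dx":0,"dy":0,"dz":3,"spin":0,"claw":0},
    {"dx":0,"dy":0,"dz":3,"spin":0,"claw":0}
  ]
}}

```text
time: 22.12
ee_pos: [0.5125, 0.0228, 0.0586]
tool_rot: [0.0, 0.702, 0.712, 0.002]
ft_force: [-9.9, 5.1, 25.6]
gripper_width: 0.0003
gripper_force: 12.8
```

End stop reached (force jumped to 26 N at z 58.6). Now I'll lift gently and check that it latched.

Emit:
{"name": "servo_tool", "arguments": {
  "series": [
    {"dx":1,"dy":0,"dz":-5,"spin":0,"claw":0},
    {"dx":2,"dy":0,"dz":-12,"spin":0,"claw":0},
    {"dx":4,"dy":0,"dz":-40,"spin":0,"claw":0},
    {"dx":4,"dy":0,"dz":-90,"spin":0,"claw":0},
    {"dx":4,"dy":0,"dz":-130,"spin":0,"claw":0}
  ]
}}

```text
time: 22.75
ee_pos: [0.5107, 0.0257, 0.1849]
tool_rot: [0.001, 0.702, 0.712, 0.001]
ft_force: [0.7, -1.0, 0.3]
gripper_width: 0.0004
gripper_force: 0.0
```

```bash
python3 -c "
from h import *
c=snap('top');W=cloud(c);b=W.reshape(-1,3)*1000
for y in range(-10,140,10):
    m=(b[:,0]>400)&(b[:,0]<450)&(b[:,1]>=y)&(b[:,1]<y+10)
    if m.sum():print(y,np.percentile(b[m,2],[5,50,95]).astype(int),end=' | ')
print();rects(c,.13,.155,(.3,.6),(-.35,0))
c=snap('wrist');rects(c,.095,.16,(.6,.75),(.15,.4))
plan([(476,0,260,1,0),(475,-330,260,1,0),(475,-330,130,1,0)])
"
```

```text
-10 [  2 309 540] | 0 [301 310 545] | 10 [ 69 542 548] | 20 [303 309 550] | 30 [303 543 551] | 40 [303 309 549] | 50 [304 541 545] | 60 [ 60 536 541] | 70 [  0 539 545] | 80 [  0 541 545] | 90 [-1  0  4] | 120 [-3 -1  1] | 130 [-3  1  5] | 
367 uv 375 230 c [ 476.  -170.6] sz [163.6 225.3] long 90.0 z 0.146 [120  99  72]
286 uv 537 10 c [671.9 162.6] sz [20.8 31.7] long 3.9 z 0.1 [33 31 29]
tilt 0.66
start [513.8  25.6 189.2   0.8]
[{"dx": -13, "dy": -19, "dz": -35, "spin": 0, "claw": 0}, {"dx": -25, "dy": -38, "dz": -71, "spin": 0, "claw": 0}, {"dx": -80, "dy": -39, "dz": -71, "spin": 0, "claw": 0}, {"dx": -135, "dy": -40, "dz": -71, "spin": 0, "claw": 0}, {"dx": -190, "dy": -41, "dz": -71, "spin": 0, "claw": 0}]
[{"dx": -55, "dy": -1, "dz": 0, "spin": 0, "claw": 0}, {"dx": -110, "dy": -2, "dz": 0, "spin": 0, "claw": 0}, {"dx": -165, "dy": -3, "dz": 0, "spin": 0, "claw": 0}, {"dx": -165, "dy": -3, "dz": 44, "spin": 0, "claw": 0}, {"dx": -165, "dy": -3, "dz": 87, "spin": 0, "claw": 0}]
[{"dx": 0, "dy": 0, "dz": 43, "spin": 0, "claw": 0}]
end [ 475.1 -330.   130.2    0.8] 1.375 s
```

Emit:
{"name": "servo_tool", "arguments": {
  "series": [
    {"dx":-13,"dy":-19,"dz":-35,"spin":0,"claw":0},
    {"dx":-25,"dy":-38,"dz":-71,"spin":0,"claw":0},
    {"dx":-80,"dy":-39,"dz":-71,"spin":0,"claw":0},
    {"dx":-135,"dy":-40,"dz":-71,"spin":0,"claw":0},
    {"dx":-190,"dy":-41,"dz":-71,"spin":0,"claw":0}
  ]
}}

```text
time: 23.48
ee_pos: [0.4717, -0.1662, 0.2532]
tool_rot: [0.0, 0.702, 0.712, 0.0]
ft_force: [1.1, 0.8, -0.5]
gripper_width: 0.0003
gripper_force: 0.0
```

Emit:
{"name": "servo_tool", "arguments": {
  "series": [
    {"dx":-55,"dy":-1,"dz":0,"spin":0,"claw":0.8},
    {"dx":-110,"dy":-2,"dz":0,"spin":0,"claw":0.8},
    {"dx":-153,"dy":-3,"dz":0,"spin":0,"claw":0.8},
    {"dx":-153,"dy":-3,"dz":30,"spin":0,"claw":0.8},
    {"dx":-153,"dy":-3,"dz":40,"spin":0,"claw":0.8}
  ]
}}

```text
time: 24.1
ee_pos: [0.47, -0.3172, 0.2105]
tool_rot: [-0.002, 0.702, 0.712, -0.0]
ft_force: [0.4, 0.3, -0.3]
gripper_width: 0.045
gripper_force: 0.0
```

```bash
python3 -c "
from h import *
c=snap('top','t4.png');W=cloud(c);b=W.reshape(-1,3)*1000
for y in range(-10,140,10):
    m=(b[:,0]>400)&(b[:,0]<450)&(b[:,1]>=y)&(b[:,1]<y+10)
    if m.sum():print(y,np.percentile(b[m,2],[5,50,95]).astype(int),end=' | ')
print();rects(c,.13,.155,(.3,.6),(-.35,0));
c=snap('wrist');rects(c,.137,.155,(.3,.6),(-.35,0))
plan([(476,-318,88,1,.8),(476,-318,88,1,.8,2)])
"
```

```text
-10 [-4  0  5] | 0 [60 64 67] | 10 [60 64 68] | 20 [59 63 67] | 30 [-2  2 65] | 40 [-3  4 58] | 50 [61 64 70] | 60 [60 64 69] | 70 [-2  1 59] | 80 [-4  1  5] | 90 [-3  0 62] | 100 [59 65 69] | 110 [55 64 67] | 120 [-3  0  3] | 130 [-1  1  3] | 
354 uv 374 230 c [ 476.2 -170.5] sz [164.  225.4] long 90.0 z 0.146 [124 102  75]
4533 uv 330 101 c [ 474.5 -230.6] sz [103.4 164.9] long 179.9 z 0.145 [133 109  72]
tilt 0.22
start [ 470.6 -316.5  211.5    0.9]
[{"dx": -1, "dy": 2, "dz": 41, "spin": 0, "claw": 0.8}, {"dx": -1, "dy": 4, "dz": 82, "spin": 0, "claw": 0.8}, {"dx": -2, "dy": 5, "dz": 123, "spin": 0, "claw": 0.8}, {"dx": -2, "dy": 5, "dz": 123, "spin": 0, "claw": 0.8}, {"dx": -2, "dy": 5, "dz": 123, "spin": 0, "claw": 0.8}]
end [ 475.6 -318.4   88.5    0.9] 0.625 s
```

View pics/t4.png

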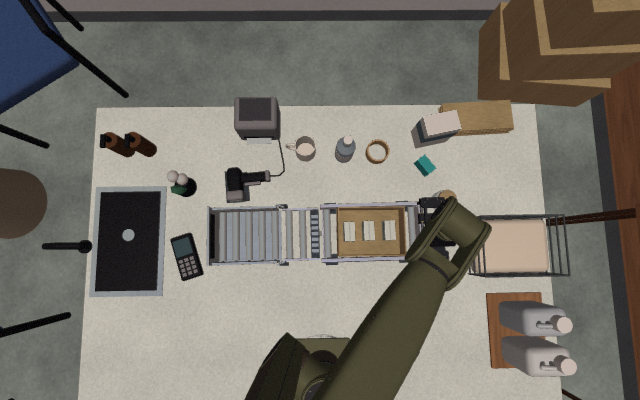

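The leaf lies level (plate at (314,233), z≈64 mm) and the three soaps are in the carton. I'll lower behind it and push.

Emit:
{"name": "servo_tool", "arguments": {
  "series": [
    {"dx":-1,"dy":2,"dz":41,"spin":0,"claw":0.8},
    {"dx":-1,"dy":4,"dz":82,"spin":0,"claw":0.8},
    {"dx":-2,"dy":5,"dz":123,"spin":0,"claw":0.8},
    {"dx":-2,"dy":5,"dz":123,"spin":0,"claw":0.8}
  ]
}}

```text
time: 24.7
ee_pos: [0.475, -0.3171, 0.0879]
tool_rot: [-0.003, 0.701, 0.713, -0.0]
ft_force: [0.3, -0.4, 0.9]
gripper_width: 0.076
gripper_force: 0.0
```

Emit:
{"name": "servo_tool", "arguments": {
  "series": [
    {"dx":10,"dy":0,"dz":0,"spin":0,"claw":0.8},
    {"dx":20,"dy":0,"dz":0,"spin":0,"claw":0.8},
    {"dx":28,"dy":0,"dz":0,"spin":0,"claw":0.8},
    {"dx":36,"dy":0,"dz":0,"spin":0,"claw":0.8},
    {"dx":45,"dy":0,"dz":0,"spin":0,"claw":0.8}
  ]
}}

```text
time: 25.32
ee_pos: [0.4761, -0.2737, 0.0911]
tool_rot: [0.0, 0.702, 0.713, 0.0]
ft_force: [-0.2, -0.1, -0.2]
gripper_width: 0.0759
gripper_force: 0.2
```

Emit:
{"name": "servo_tool", "arguments": {
  "series": [
    {"dx":10,"dy":0,"dz":0,"spin":0,"claw":0.8},
    {"dx":20,"dy":0,"dz":0,"spin":0,"claw":0.8},
    {"dx":30,"dy":0,"dz":0,"spin":0,"claw":0.8},
    {"dx":40,"dy":0,"dz":0,"spin":0,"claw":0.8},
    {"dx":50,"dy":0,"dz":0,"spin":0,"claw":0.8}
  ]
}}

```text
time: 25.95
ee_pos: [0.4751, -0.2234, 0.0905]
tool_rot: [-0.0, 0.702, 0.713, -0.0]
ft_force: [0.3, -0.4, 1.0]
gripper_width: 0.0763
gripper_force: 0.2
```

Emit:
{"name": "servo_tool", "arguments": {
  "series": [
    {"dx":10,"dy":0,"dz":0,"spin":0,"claw":0.8},
    {"dx":20,"dy":0,"dz":0,"spin":0,"claw":0.8},
    {"dx":30,"dy":0,"dz":0,"spin":0,"claw":0.8},
    {"dx":40,"dy":0,"dz":0,"spin":0,"claw":0.8},
    {"dx":50,"dy":0,"dz":0,"spin":0,"claw":0.8}
  ]
}}

```text
time: 26.58
ee_pos: [0.4744, -0.1735, 0.0906]
tool_rot: [-0.0, 0.702, 0.713, -0.0]
ft_force: [-0.1, -0.6, -0.1]
gripper_width: 0.0762
gripper_force: 0.2
```

```bash
python3 -c "
from h import *
c=snap('top');rects(c,.13,.155,(.3,.6),(-.35,0.25))
plan([(474,0,90,1,.8)])
"
```

```text
199 uv 321 228 c [474.2 -41.8] sz [164.4 203.8] long 89.6 z 0.146 [124 103  75]
tilt 0.06
start [ 474.3 -172.5   90.5    0.9]
[{"dx": 58, "dy": 1, "dz": 0, "spin": 0, "claw": 0.8}, {"dx": 115, "dy": 2, "dz": 0, "spin": 0, "claw": 0.8}, {"dx": 173, "dy": 3, "dz": 0, "spin": 0, "claw": 0.8}]
end [474.5   0.5  90.5   0.9] 0.375 s
```

Emit:
{"name": "servo_tool", "arguments": {
  "series": [
    {"dx":10,"dy":0,"dz":0,"spin":0,"claw":0.8},
    {"dx":20,"dy":0,"dz":0,"spin":0,"claw":0.8},
    {"dx":30,"dy":0,"dz":0,"spin":0,"claw":0.8},
    {"dx":40,"dy":0,"dz":0,"spin":0,"claw":0.8},
    {"dx":50,"dy":0,"dz":0,"spin":0,"claw":0.8}
  ]
}}

```text
time: 27.25
ee_pos: [0.4736, -0.1235, 0.0907]
tool_rot: [0.0, 0.702, 0.713, 0.0]
ft_force: [-0.6, 0.7, 0.7]
gripper_width: 0.076
gripper_force: 0.2
```

Emit:
{"name": "servo_tool", "arguments": {
  "series": [
    {"dx":10,"dy":0,"dz":0,"spin":0,"claw":0.8},
    {"dx":20,"dy":0,"dz":0,"spin":0,"claw":0.8},
    {"dx":30,"dy":0,"dz":0,"spin":0,"claw":0.8},
    {"dx":40,"dy":0,"dz":0,"spin":0,"claw":0.8},
    {"dx":50,"dy":0,"dz":0,"spin":0,"claw":0.8}
  ]
}}

```text
time: 27.88
ee_pos: [0.4729, -0.0735, 0.0907]
tool_rot: [-0.0, 0.702, 0.713, -0.0]
ft_force: [1.3, -0.2, 0.6]
gripper_width: 0.0758
gripper_force: 0.2
```

Emit:
{"name": "servo_tool", "arguments": {
  "series": [
    {"dx":10,"dy":0,"dz":0,"spin":0,"claw":0.8},
    {"dx":20,"dy":0,"dz":0,"spin":0,"claw":0.8},
    {"dx":30,"dy":0,"dz":0,"spin":0,"claw":0.8},
    {"dx":40,"dy":0,"dz":0,"spin":0,"claw":0.8},
    {"dx":50,"dy":0,"dz":0,"spin":0,"claw":0.8}
  ]
}}

```text
time: 28.5
ee_pos: [0.4721, -0.0235, 0.0906]
tool_rot: [-0.0, 0.702, 0.713, -0.0]
ft_force: [0.4, -1.1, -1.7]
gripper_width: 0.0764
gripper_force: 0.4
```

Emit:
{"name": "servo_tool", "arguments": {
  "series": [
    {"dx":10,"dy":0,"dz":0,"spin":0,"claw":0.8},
    {"dx":20,"dy":0,"dz":0,"spin":0,"claw":0.8},
    {"dx":30,"dy":0,"dz":0,"spin":0,"claw":0.8},
    {"dx":40,"dy":0,"dz":0,"spin":0,"claw":0.8},
    {"dx":50,"dy":0,"dz":0,"spin":0,"claw":0.8}
  ]
}}

```text
time: 29.12
ee_pos: [0.4712, 0.0265, 0.0906]
tool_rot: [-0.0, 0.702, 0.713, -0.0]
ft_force: [1.0, -0.7, -0.8]
gripper_width: 0.0762
gripper_force: 0.4
```

```bash
python3 -c "
from h import *
print(read_state()['ft_force'])
c=snap('top');rects(c,.138,.155,(.3,.6),(-.35,0.4))
plan([(470,136,90,1,.8)])
"
```

```text
[ 1.04520937 -0.68824607 -0.80442645]
54 uv 234 197 c [593.5 284.4] sz [10.5 50.2] long 89.7 z 0.141 [104  97  96]
240 uv 259 229 c [471.6 163.4] sz [164.2 195.9] long 90.2 z 0.146 [119 100  74]
tilt 0.06
start [471.2  27.3  90.6   0.9]
[{"dx": 54, "dy": 0, "dz": 0, "spin": 0, "claw": 0.8}, {"dx": 109, "dy": 1, "dz": 1, "spin": 0, "claw": 0.8}]
end [470.5 136.3  89.6   0.9] 0.25 s
```

Emit:
{"name": "servo_tool", "arguments": {
  "series": [
    {"dx":10,"dy":0,"dz":0,"spin":0,"claw":0.8},
    {"dx":20,"dy":0,"dz":0,"spin":0,"claw":0.8},
    {"dx":30,"dy":0,"dz":0,"spin":0,"claw":0.8},
    {"dx":40,"dy":0,"dz":0,"spin":0,"claw":0.8},
    {"dx":48,"dy":0,"dz":0,"spin":0,"claw":0.8}
  ]
}}

```text
time: 29.8
ee_pos: [0.4706, 0.0744, 0.0907]
tool_rot: [0.0, 0.702, 0.713, -0.0]
ft_force: [0.1, -1.5, 0.1]
gripper_width: 0.0759
gripper_force: 0.7
```

Emit:
{"name": "servo_tool", "arguments": {
  "series": [
    {"dx":8,"dy":0,"dz":0,"spin":0,"claw":0.8},
    {"dx":16,"dy":0,"dz":0,"spin":0,"claw":0.8},
    {"dx":24,"dy":0,"dz":0,"spin":0,"claw":0.8},
    {"dx":31,"dy":0,"dz":0,"spin":0,"claw":0.8},
    {"dx":37,"dy":0,"dz":0,"spin":0,"claw":0.8}
  ]
}}

```text
time: 30.42
ee_pos: [0.47, 0.111, 0.0906]
tool_rot: [0.0, 0.702, 0.713, -0.0]
ft_force: [-0.7, -3.0, 0.3]
gripper_width: 0.0759
gripper_force: 1.4
```

Emit:
{"name": "servo_tool", "arguments": {
  "series": [
    {"dx":5,"dy":0,"dz":0,"spin":0,"claw":0.8},
    {"dx":9,"dy":0,"dz":0,"spin":0,"claw":0.8},
    {"dx":13,"dy":0,"dz":0,"spin":0,"claw":0.8},
    {"dx":17,"dy":0,"dz":0,"spin":0,"claw":0.8},
    {"dx":20,"dy":0,"dz":0,"spin":0,"claw":0.8}
  ]
}}

```text
time: 31.05
ee_pos: [0.4697, 0.131, 0.0906]
tool_rot: [-0.0, 0.702, 0.713, -0.0]
ft_force: [0.2, -2.3, -1.3]
gripper_width: 0.076
gripper_force: 1.1
```

Emit:
{"name": "servo_tool", "arguments": {
  "series": [
    {"dx":2,"dy":0,"dz":0,"spin":0,"claw":0.8},
    {"dx":4,"dy":0,"dz":0,"spin":0,"claw":0.8},
    {"dx":4,"dy":0,"dz":0,"spin":0,"claw":0.8}
  ]
}}

```text
time: 31.42
ee_pos: [0.4712, 0.1329, 0.091]
tool_rot: [0.003, 0.702, 0.712, -0.0]
ft_force: [6.0, -11.3, -1.9]
gripper_width: 0.0761
gripper_force: 5.2
```

```bash
python3 -c "
from h import *
print(read_state()['ft_force'])
c=snap('top');rects(c,.138,.155,(.3,.6),(-.35,0.4))
"
```

```text
[  5.9542744  -11.26421034  -1.90632621]
53 uv 233 197 c [592.8 284.3] sz [13.5 50.1] long 91.3 z 0.142 [104  97  96]
254 uv 222 231 c [466.1 278.5] sz [174.2 194.1] long 88.1 z 0.145 [117  99  75]
```

Contact with the end plate (11 N, TCP y 133). I'll back off and look at the scanner.

Emit:
{"name": "servo_tool", "arguments": {
  "series": [
    {"dx":-5,"dy":0,"dz":0,"spin":0,"claw":0.8},
    {"dx":-20,"dy":0,"dz":0,"spin":0,"claw":0.8},
    {"dx":-30,"dy":0,"dz":-40,"spin":0,"claw":0.8},
    {"dx":-35,"dy":0,"dz":-95,"spin":0,"claw":0.8},
    {"dx":-40,"dy":40,"dz":-155,"spin":0,"claw":0.8}
  ]
}}

```text
time: 32.1
ee_pos: [0.5037, 0.0956, 0.2391]
tool_rot: [-0.0, 0.701, 0.713, 0.0]
ft_force: [1.2, -0.2, -0.2]
gripper_width: 0.0762
gripper_force: 0.0
```

Emit:
{"name": "servo_tool", "arguments": {
  "series": [
    {"dx":20,"dy":35,"dz":-25,"spin":0,"claw":0.8},
    {"dx":40,"dy":75,"dz":-50,"spin":0,"claw":0.8},
    {"dx":60,"dy":115,"dz":-60,"spin":0,"claw":0.8},
    {"dx":60,"dy":135,"dz":-60,"spin":0,"claw":0.8},
    {"dx":60,"dy":135,"dz":-60,"spin":0,"claw":0.8}
  ]
}}

```text
time: 32.72
ee_pos: [0.6394, 0.1578, 0.2967]
tool_rot: [-0.001, 0.702, 0.713, -0.001]
ft_force: [-0.5, -0.0, -1.3]
gripper_width: 0.076
gripper_force: 0.0
```

```bash
python3 -c "
from h import *
c=snap('wrist','w5.png')
W=cloud(c);np.savez('w5.npz',W=W,im=c['image'])
for t in('scanner_grip','trigger','carton'):print(t,look(t,'wrist',c))
rects(c,.085,.13,(.6,.75),(.12,.4));rects(c,.137,.155,(.36,.57),(.1,0.4))
rects(c,.11,.128,(.4,.55),(.15,0.365))
plan([(650,150,300,1,.8)])
"
```

```text
scanner_grip [(0.65, [0.653, 0.273, 0.133])]
trigger [(0.81, [0.652, 0.233, 0.113])]
carton [(0.89, [0.429, 0.229, 0.086]), (0.34, [0.482, 0.26, 0.124])]
149 uv 343 9 c [657.4 313.5] sz [ 2.9 57.2] long 5.7 z 0.127 [27 26 25]
22 uv 385 29 c [698.1 297.1] sz [ 0.5 18.6] long 92.4 z 0.129 [67 66 59]
4555 uv 344 105 c [677.4 223.6] sz [ 92.3 142.5] long 122.9 z 0.118 [53 50 49]
4019 uv 129 112 c [468.5 231.3] sz [166.7 174.5] long 89.7 z 0.144 [126 102  67]
1338 uv 145 8 c [470.1 316.6] sz [14.9 67.6] long 2.0 z 0.123 [170 166 147]
2787 uv 152 67 c [472.3 261.9] sz [36.3 67.6] long 1.5 z 0.123 [192 187 166]
2463 uv 159 139 c [473.1 191.5] sz [36.5 68. ] long 0.8 z 0.123 [193 188 166]
tilt 0.03
start [638.1 157.7 297.5   0.9]
[{"dx": -8, "dy": 12, "dz": -3, "spin": 0, "claw": 0.8}]
end [650.2 149.9 300.5   0.9] 0.125 s
```

View pics/w5.png

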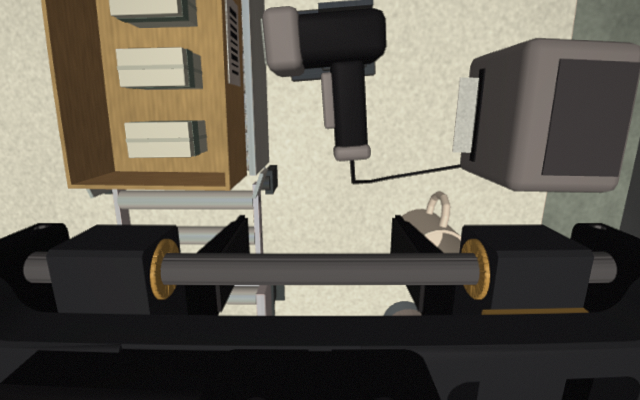

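The wrist view shows the scanner: head at (325,40), grip running from (347,65) to (352,155), trigger along (328,70–128). The carton is home with its three soaps. I'll extract the grip axis next.

```bash
python3 -c "
from h import *
d=np.load('w5.npz');W=d['W']*1000;im=d['im']
for v in range(64,164,8):
    r=W[v,310:390];ok=r[:,2]>70
    g=r[ok];br=im[v,310:390][ok].mean(1)
    t=g[br>60];k=g[br<=60]
    print(v,'all x',g[:,0].min().round(1),g[:,0].max().round(1),'y',np.median(g[:,1]).round(1),'z max',g[:,2].max().round(),'trig x',(t[:,0].min().round(1),t[:,0].max().round(1),np.median(t[:,2]).round()) if len(t) else '','grip x',(k[:,0].min().round(1),k[:,0].max().round(1)) if len(k) else '')
"
```

```text
64 all x 628.0 688.7 y 267.2 z max 121.0 trig x  grip x (np.float64(628.0), np.float64(688.7))
72 all x 641.1 682.0 y 259.6 z max 121.0 trig x (np.float64(641.1), np.float64(647.1), np.float64(112.0)) grip x (np.float64(648.1), np.float64(682.0))
80 all x 639.2 682.3 y 252.0 z max 121.0 trig x (np.float64(639.2), np.float64(682.3), np.float64(113.0)) grip x (np.float64(650.2), np.float64(680.9))
88 all x 640.3 682.4 y 244.4 z max 121.0 trig x (np.float64(640.3), np.float64(650.4), np.float64(113.0)) grip x (np.float64(651.3), np.float64(682.4))
96 all x 640.5 684.1 y 236.6 z max 120.0 trig x (np.float64(640.5), np.float64(684.1), np.float64(113.0)) grip x (np.float64(651.6), np.float64(682.6))
104 all x 641.6 684.2 y 228.9 z max 120.0 trig x (np.float64(641.6), np.float64(684.2), np.float64(113.0)) grip x (np.float64(652.7), np.float64(682.7))
112 all x 641.8 684.6 y 221.1 z max 121.0 trig x (np.float64(641.8), np.float64(652.0), np.float64(113.0)) grip x (np.float64(653.0), np.float64(684.6))
120 all x 642.9 686.1 y 213.2 z max 120.0 trig x (np.float64(642.9), np.float64(686.1), np.float64(114.0)) grip x (np.float64(654.2), np.float64(684.7))
128 all x 644.1 686.5 y 205.2 z max 121.0 trig x (np.float64(644.1), np.float64(652.4), np.float64(112.0)) grip x (np.float64(653.4), np.float64(686.5))
136 all x 654.0 686.6 y 197.2 z max 120.0 trig x (np.float64(654.0), np.float64(654.0), np.float64(104.0)) grip x (np.float64(654.6), np.float64(686.6))
144 all x 654.9 688.3 y 189.2 z max 122.0 trig x (np.float64(654.9), np.float64(688.3), np.float64(112.0)) grip x (np.float64(655.8), np.float64(686.7))
152 all x 653.6 691.1 y 181.2 z max 123.0 trig x (np.float64(653.6), np.float64(691.1), np.float64(121.0)) grip x 
160 all x 656.1 676.0 y 172.4 z max 121.0 trig x (np.float64(656.1), np.float64(676.0), np.float64(119.0)) grip x (np.float64(671.8), np.float64(673.9))
```

```bash
python3 -c "
from h import *
d=np.load('w5.npz');b=d['W'].reshape(-1,3)*1000
t=np.load('top0.npz')['W'].reshape(-1,3)*1000
for n,b in(('w',b),('t',t)):
  for x in range(690,800,10):
    m=(b[:,0]>=x)&(b[:,0]<x+10)&(b[:,1]>175)&(b[:,1]<270)
    if m.sum():print(n,x,np.percentile(b[m,2],[5,50,98]).astype(int),end=' | ')
  print()
plan([(663,226,200,5,1),(663,226,150,5,1,2),(663,226,110,5,1)])
"
```

```text
w 690 [385 399 417] | w 700 [  0 394 411] | w 710 [  0 389 397] | w 720 [ -1   0 384] | w 730 [-1  0  1] | w 740 [-1  0  1] | w 750 [-1  0  1] | w 760 [-1  0  1] | w 770 [-1  0  1] | w 780 [-1  0  1] | w 790 [-1  0  1] | 
t 690 [118 119 121] | t 700 [-2  0  8] | t 710 [-2  0  7] | t 720 [-3  1  4] | t 730 [-3  1  6] | t 740 [-3  0  6] | t 750 [-2  1  6] | t 760 [-3  1  6] | t 770 [-3  1  5] | t 780 [-3  2  5] | t 790 [-3  0  7] | 
tilt 0.03
start [638.1 157.7 297.5   0.9]
[{"dx": 23, "dy": 9, "dz": 32, "spin": -1, "claw": 1}, {"dx": 45, "dy": 17, "dz": 65, "spin": -3, "claw": 1}, {"dx": 68, "dy": 26, "dz": 97, "spin": -4, "claw": 1}, {"dx": 68, "dy": 26, "dz": 122, "spin": -4, "claw": 1}, {"dx": 68, "dy": 26, "dz": 147, "spin": -4, "claw": 1}]
[{"dx": 0, "dy": 0, "dz": 40, "spin": 0, "claw": 1}]
end [663.  226.1 110.5   4.9] 0.75 s
```

Emit:
{"name": "servo_tool", "arguments": {
  "series": [
    {"dx":23,"dy":9,"dz":32,"spin":-1,"claw":1},
    {"dx":45,"dy":17,"dz":65,"spin":-3,"claw":1},
    {"dx":68,"dy":26,"dz":97,"spin":-4,"claw":1},
    {"dx":68,"dy":26,"dz":122,"spin":-4,"claw":1},
    {"dx":68,"dy":26,"dz":140,"spin":-4,"claw":1}
  ]
}}

```text
time: 33.55
ee_pos: [0.6628, 0.2264, 0.1562]
tool_rot: [-0.0, 0.676, 0.737, -0.001]
ft_force: [-0.2, -0.3, -1.1]
gripper_width: 0.095
gripper_force: 0.0
```

Emit:
{"name": "servo_tool", "arguments": {
  "series": [
    {"dx":0,"dy":0,"dz":0,"spin":0,"claw":1}
  ]
}}

```text
time: 33.67
ee_pos: [0.6626, 0.2259, 0.1559]
tool_rot: [-0.001, 0.676, 0.737, -0.001]
ft_force: [0.0, 0.5, -1.2]
gripper_width: 0.0951
gripper_force: 0.0
```

```bash
python3 -c "
from h import *
c=snap('wrist');W=cloud(c).reshape(-1,3)*1000
for y in range(190,262,10):
    m=(W[:,1]>=y)&(W[:,1]<y+10)&(W[:,2]>98)&(W[:,2]<125)&(W[:,0]>600)&(W[:,0]<720)
    if m.sum():print(y,W[m,0].min().round(1),W[m,0].max().round(1))
plan([(663,226,86,5,1,2)])
"
```

```text
190 654.2 687.9
200 643.3 687.5
210 641.9 686.4
220 641.3 685.2
230 640.8 685.1
240 639.3 683.9
250 639.0 682.7
260 619.5 682.0
tilt 0.02
start [663.5 226.1 157.6   4.9]
[{"dx": 0, "dy": 0, "dz": 36, "spin": 0, "claw": 1}, {"dx": 0, "dy": -1, "dz": 72, "spin": 0, "claw": 1}]
end [662.5 226.   85.6   4.9] 0.25 s
```

Emit:
{"name": "servo_tool", "arguments": {
  "series": [
    {"dx":0,"dy":0,"dz":30,"spin":0,"claw":1},
    {"dx":0,"dy":0,"dz":60,"spin":0,"claw":1},
    {"dx":0,"dy":0,"dz":71,"spin":0,"claw":1},
    {"dx":0,"dy":0,"dz":71,"spin":0,"claw":1}
  ]
}}

```text
time: 34.22
ee_pos: [0.664, 0.2263, 0.087]
tool_rot: [0.0, 0.676, 0.737, 0.0]
ft_force: [-0.5, 0.5, 0.7]
gripper_width: 0.0945
gripper_force: 0.0
```

Emit:
{"name": "servo_tool", "arguments": {
  "series": [
    {"dx":0,"dy":0,"dz":0,"spin":0,"claw":0.3},
    {"dx":0,"dy":0,"dz":0,"spin":0,"claw":0.3},
    {"dx":0,"dy":0,"dz":0,"spin":0,"claw":0.3},
    {"dx":0,"dy":0,"dz":0,"spin":0,"claw":0.3},
    {"dx":0,"dy":0,"dz":0,"spin":0,"claw":0.3}
  ],
  "grip_force": 15
}}

```text
time: 34.85
ee_pos: [0.6638, 0.2265, 0.0865]
tool_rot: [-0.0, 0.676, 0.737, -0.0]
ft_force: [0.1, -0.2, 0.9]
gripper_width: 0.0506
gripper_force: 0.0
```

Emit:
{"name": "servo_tool", "arguments": {
  "series": [
    {"dx":0,"dy":0,"dz":0,"spin":0,"claw":0.3},
    {"dx":0,"dy":0,"dz":0,"spin":0,"claw":0.3},
    {"dx":0,"dy":0,"dz":0,"spin":0,"claw":0.3}
  ]
}}

```text
time: 35.22
ee_pos: [0.6663, 0.2265, 0.0864]
tool_rot: [0.002, 0.676, 0.737, 0.002]
ft_force: [10.1, 0.4, -6.3]
gripper_width: 0.0377
gripper_force: 15.7
```

Emit:
{"name": "servo_tool", "arguments": {
  "series": [
    {"dx":0,"dy":2,"dz":0,"spin":0,"claw":0.3},
    {"dx":0,"dy":2,"dz":0,"spin":0,"claw":0.3},
    {"dx":0,"dy":2,"dz":0,"spin":0,"claw":0.3},
    {"dx":0,"dy":2,"dz":0,"spin":0,"claw":0.3}
  ],
  "grip_force": 25
}}

```text
time: 35.72
ee_pos: [0.6664, 0.2264, 0.0864]
tool_rot: [0.001, 0.676, 0.737, 0.0]
ft_force: [5.5, 0.0, -4.1]
gripper_width: 0.038
gripper_force: 25.9
```

```bash
python3 -c "
from h import *
s=read_state();print(s['gripper_width'],s['gripper_force'],s['ft_force'])"
```

```text
0.03797097996327868 25.89988460764289 [ 5.50087614  0.04445057 -4.13204121]
```

Width stays at 38 mm under both 15 N and 25 N, so the trigger is on its stop. Release and retreat.

Emit:
{"name": "servo_tool", "arguments": {
  "series": [
    {"dx":0,"dy":-3,"dz":0,"spin":0,"claw":1},
    {"dx":0,"dy":-3,"dz":0,"spin":0,"claw":1},
    {"dx":0,"dy":-3,"dz":0,"spin":0,"claw":1},
    {"dx":0,"dy":-3,"dz":0,"spin":0,"claw":1},
    {"dx":0,"dy":-3,"dz":0,"spin":0,"claw":1}
  ]
}}

```text
time: 36.35
ee_pos: [0.6628, 0.2265, 0.0866]
tool_rot: [-0.0, 0.676, 0.737, -0.0]
ft_force: [0.1, -0.3, 0.1]
gripper_width: 0.0824
gripper_force: 0.0
```

Emit:
{"name": "servo_tool", "arguments": {
  "series": [
    {"dx":0,"dy":0,"dz":0,"spin":0,"claw":1},
    {"dx":0,"dy":0,"dz":-30,"spin":0,"claw":1},
    {"dx":0,"dy":0,"dz":-80,"spin":0,"claw":1},
    {"dx":0,"dy":0,"dz":-130,"spin":0,"claw":1},
    {"dx":-50,"dy":0,"dz":-170,"spin":0,"claw":1}
  ]
}}

```text
time: 36.98
ee_pos: [0.6672, 0.1798, 0.2584]
tool_rot: [0.001, 0.675, 0.738, 0.001]
ft_force: [-0.4, -0.8, 0.2]
gripper_width: 0.0948
gripper_force: 0.0
```

Emit:
{"name": "servo_tool", "arguments": {
  "series": [
    {"dx":-30,"dy":-10,"dz":-30,"spin":0,"claw":1},
    {"dx":-30,"dy":-10,"dz":-30,"spin":0,"claw":1}
  ]
}}

```text
time: 37.22
ee_pos: [0.661, 0.1455, 0.2901]
tool_rot: [0.002, 0.677, 0.736, 0.003]
ft_force: [0.2, 0.3, -0.1]
gripper_width: 0.0952
gripper_force: 0.0
```

```bash
python3 -c "
from h import *
c=snap('wrist','w6.png');W=cloud(c).reshape(-1,3)*1000
for y in range(190,262,10):
    m=(W[:,1]>=y)&(W[:,1]<y+10)&(W[:,2]>98)&(W[:,2]<125)&(W[:,0]>600)&(W[:,0]<720)
    if m.sum():print(y,W[m,0].min().round(1),W[m,0].max().round(1))
rects(c,.137,.155,(.36,.57),(.1,0.4));rects(c,.11,.128,(.4,.55),(.15,0.365))
print(read_state()['ft_force'])
"
```

```text
190 654.3 687.5
200 643.4 687.7
210 642.6 686.7
220 640.8 685.6
230 640.1 684.6
240 639.5 683.6
250 600.2 682.5
260 615.7 681.4
3897 uv 107 99 c [468.6 219.9] sz [151.5 166.6] long 0.2 z 0.144 [115  93  60]
3107 uv 131 39 c [472.5 262.1] sz [37.3 67.7] long 1.4 z 0.123 [174 170 150]
2656 uv 134 114 c [473.6 191.2] sz [37.  67.4] long 0.6 z 0.123 [179 175 154]
[-0.37867776 -0.47584459 -0.35129868]
```

View pics/w6.png

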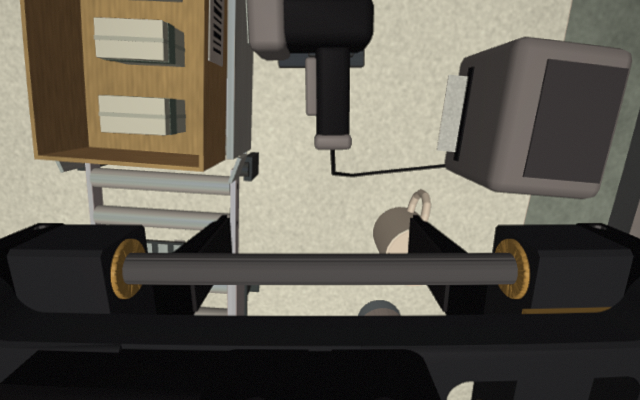

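The trigger is back at its released position (front x≈641 mm), the carton back edge is still at y 144 mm, and the soaps are inside. Handing in.

```bash
python3 -c "
from station import *
print(job_done())"
```

```text
the job is handed in; nothing more can be done
None
```

I packed all three soap boxes, latched the leaf level, pushed the carton home against the end plate, squeezed and released the scanner trigger, and handed the job in at about 37 s; `job_done()` gave no verdict.

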